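Stopper the flux flasks and wind the rack across

ROBOT

A 7-joint arm with a two-finger parallel gripper is mounted at the origin on a cart in front of the work surface, level with it; the furniture and walls round the work are solid. World frame = base frame: x ahead of the robot, y to its left, z up, the work surface at z = 0. Lengths are in m, angles in rad, forces in N, time in s.
With the tool pointing down it reaches from about 0.425 to 0.95 m from the base axis. Payload 4.7 kg.
Tool frame: the origin (TCP) lies at the very end of the fingers, on their centre line; the grasp point (between the pads) lies 19 mm behind it (env.grip_depth is the distance from the TCP to the grasp point, in m); z points along the fingers, x is the direction in which the jaws open and shut, and the axes are right-handed (so a half turn about z gives the same grasp; the last joint's range is limited). The gripper opens to 85 mm and grips with 20 to 120 N. Pads are 22 mm wide; open, the fingers measure 114 mm over their backs; the gripper's body (76 mm by 85 mm) begins 54 mm behind the grasp point. The pads swing forward as they close: fully open they stand 13 mm farther back than shut.
Start: joints at [1.153, 0.469, -0.049, 1.532, 0.024, 1.141, -0.082], TCP at [0.256, -0.625, 0.231] pointing down, gripper open.
Joint ranges: [-2.59, 2.59], [-0.33, 1.99], [-1.39, 1.29], [0.1, 2.45], [-1.04, 4.18], [0.21, 1.99], [-2.66, 2.66]. Speed limits (rad/s): [2.57, 2.57, 3.14, 3.14, 3.14, 3.14, 3.14].

INTERFACE

Orientations are given as [roll, pitch, yaw] about the fixed x, y, z axes, in that order (R = Rz(yaw) Ry(pitch) Rx(roll)).
In Python, from workcell import env, viewer, job gives the robot as it stands.
- The arm moves only by the shell command python3 -m jog 'ROWS' [FORCE]. ROWS is a JSON object of lists of equal length, an entry for each row: "turn": the turn, a rotation vector about the tool's x, y, z in rad, a list of three; "translation": the shift along the tool's x, y, z in mm, a list of three; "grip": the closure, from 0 (fully open) to 1 (shut). A call has 1 to 20 rows; each row is the pose to reach, as a shift and turn from the pose measured when the call began, along the tool's axes at that moment; what a row does not reach only later rows make up. A row lasts 1/10 s, in which the tool goes at most 50 mm and 8.59 degrees, less where a joint would pass 70% of its speed; a pose out of reach is approached as far as the arm can. A call with a gripper value outside its range is refused whole. The fingers move at their own pace and stop on an object; FORCE is the grip in N (left out, the last holds). Time passes only in rows, so rows that repeat a pose let the fingers close. It gives the time, the measured TCP pose, the force and the opening at its end, in the units of the state.
- env.sense(): the state, without advancing time (a new reading comes with each control period).
- viewer.read_camera(name): name is "scene" or "top" or "wrist"; returns the picture (400x640x3 uint8, red, green, blue); there is no depth.
- viewer.get_calibration(name): a dict with "fx", "fy", "cx", "cy" (pixels), "distortion" ([k1, k2, p1, p2, k3] as OpenCV has them; the pictures are not rectified), "rvec" (rotation vector, rad) and "tvec" (3), from world to camera coordinates, as OpenCV has them; the wrist camera has in their place "hand_eye" (4x4, takes a point from camera to tool coordinates, whose origin is the TCP and whose axes are the tool frame's). Camera axes: x right, y down, z forward; pixel columns grow to the right and rows downward; lengths in m; the calibration is good to about 2 mm. A picture is of the moment at which its call begins: read the wrist's pose just before it. get_calibration takes no time and is no camera call.
- job.finish_job(): hands the job in, once; it reports no verdict.
The state is a dict: "clock": time; "joint_positions": joint angles; "joint_vel": joint speeds; "joint_efforts": joint torques, N m; "eef_pos": TCP position; "tcp_rot": TCP orientation; "contact_force": force on the tool from outside, world axes, zero at the start; "ft_torque": the same for the moment, N m; "gripper_width": finger opening in m.
Only numpy, scipy, OpenCV 4.12 (cv2) and the standard library are available. Lean on these libraries where they do the work, as an engineer would, in place of code of your own. Each camera call takes 0.05 s, during which the arm holds its last target.

TASK

Stand every aluminium flask that is on the bench in a pocket of the sliding rack and set a rubber stopper fully home in each flask's mouth, while the rack is still at its right-hand loading end. Then turn the feed knob clockwise, following it as it travels with the rack, until the rack is against its left end stop. A spare stopper may stay where it is; knock no flask over and leave the jar, marker and cup alone.

Things in the scene. Friction and masses are not known exactly. Their poses are not given: they have to be found in the camera images.
- rack_table (a joint): the rack's sliding aluminium table on its base, m: 0 = right end stop (loading end), 0.07 = left end stop. It slides about along +y (left), has 3 N of friction and moves as the feed knob is turned, 20 mm per radian. The base is fixed to the bench, up to 0.08 rad askew; the table starts up to 12 mm from the right end.
- feed_knob (a joint): angle of the feed knob, rad, 0 to 3.5, growing CLOCKWISE seen from above; table position = 0.020 m x this angle. Turning takes about 0.14 N m. The knob sits on the table and travels left with it (20 mm per radian) as it is turned: the hand has to follow. It stays where it is left.
- knob_grip (a point): centre of the knob's black grip bar, on the knob's vertical axis, 114 mm above the bench. The bar is 46 mm long (along this point's own x axis), 14 mm wide (its y) and 30 mm tall, from 15 mm below to 15 mm above this point; it turns with the knob and stands on a 52 mm disc. Knob axis is 187 mm left of pocket_2 along the table.
- pocket_1 (a point): centre of the floor of the left pocket (knob axis 103 mm farther left) in the table, 34 mm above the bench; a round hole 76 mm wide with walls 16 mm high. The pockets lie in a row 84 mm apart and move with the table; their y axis points left along the table, the way it travels, x across it, away from the robot.
- pocket_2 (a point): centre of the floor of the middle pocket in the table, 34 mm above the bench; a round hole 76 mm wide with walls 16 mm high. The pockets lie in a row 84 mm apart and move with the table; their y axis points left along the table, the way it travels, x across it, away from the robot.
- pocket_3 (a point): centre of the floor of the right pocket in the table, 34 mm above the bench; a round hole 76 mm wide with walls 16 mm high. The pockets lie in a row 84 mm apart and move with the table; their y axis points left along the table, the way it travels, x across it, away from the robot.
- flask_1_centre (a point): aluminium flask, upright; point on its axis, half-way up (57.5 mm above the underside). 115 mm tall: body 68 mm across up to 50 mm, shoulder to 75 mm, then a straight neck 54 mm across outside, 40 mm high, up to the rim; mouth of 46 mm bore, 40 mm deep. 0.18 to 0.31 kg. Lift it by the neck. Two or three are there (a missing one is None); any flask may go in any pocket.
- flask_2_centre (a point): aluminium flask, upright; point on its axis, half-way up (57.5 mm above the underside). 115 mm tall: body 68 mm across up to 50 mm, shoulder to 75 mm, then a straight neck 54 mm across outside, 40 mm high, up to the rim; mouth of 46 mm bore, 40 mm deep. 0.18 to 0.31 kg. Lift it by the neck. Two or three are there (a missing one is None); any flask may go in any pocket.
- flask_3_centre (a point): aluminium flask, upright; point on its axis, half-way up (57.5 mm above the underside). 115 mm tall: body 68 mm across up to 50 mm, shoulder to 75 mm, then a straight neck 54 mm across outside, 40 mm high, up to the rim; mouth of 46 mm bore, 40 mm deep. 0.18 to 0.31 kg. Lift it by the neck. Two or three are there (a missing one is None); any flask may go in any pocket.
- stopper_1_centre (a point): dark rubber stopper on its narrow end; point on its axis, half-way up (31 mm above the underside). 62 mm tall: plug 39 mm across at the underside, 42.5 mm at 26 mm up; flange 53 mm across from 26 to 32 mm; grip 26 mm across from 32 to 62 mm. 0.06 kg. Home, its flange rests on the rim, this point 62.5 mm above the flask's. Three alike, any fits any flask; with two flasks one is spare.
- stopper_2_centre (a point): dark rubber stopper on its narrow end; point on its axis, half-way up (31 mm above the underside). 62 mm tall: plug 39 mm across at the underside, 42.5 mm at 26 mm up; flange 53 mm across from 26 to 32 mm; grip 26 mm across from 32 to 62 mm. 0.06 kg. Home, its flange rests on the rim, this point 62.5 mm above the flask's. Three alike, any fits any flask; with two flasks one is spare.
- stopper_3_centre (a point): dark rubber stopper on its narrow end; point on its axis, half-way up (31 mm above the underside). 62 mm tall: plug 39 mm across at the underside, 42.5 mm at 26 mm up; flange 53 mm across from 26 to 32 mm; grip 26 mm across from 32 to 62 mm. 0.06 kg. Home, its flange rests on the rim, this point 62.5 mm above the flask's. Three alike, any fits any flask; with two flasks one is spare.
- cot_jar: bystander: round plastic jar with orange lid, 62 mm across, 66 mm tall, origin at its underside, behind the rack
- marker: bystander: marker pen, 132 mm long and 15 mm thick, lying behind the rack, origin at its underside
- steel_cup: bystander: stainless cup 70 mm across, 85 mm tall, origin at its underside, farther behind the rack
Mind the look-alikes: they are no part of the job. What is shaped like the part that bears stopper_1_centre but pink is not meant.

How it is judged:
By the outcome, as a careful person would: the job done as asked, in the order asked, and still so for the second after the job is handed in, with the robot touching nothing.
Of flask_1, flask_2, flask_3 only 2 to 3 are there at a start; the rules pass over those that are not, and their reading is None.
At some moment in a run one of stopper_1, stopper_2, stopper_3 may be knocked a few centimetres aside while the robot is not near it.
It also fails if it takes over 210 s, if anything falls off the work surface, if the arm or the gripper's body presses on something with over 40 N, if the wrist force passes 120 N, or if a joint passes its speed limit or range.

## Working session

There is one attempt and no reset: what is moved stays moved. The work goes in short steps, Python scripts to look and compute and a shell command to move; the robot and the scene stay as the last step left them, time stands still between calls to the robot, and variables do not carry over. Pictures are saved under pics/ and viewed, and the job is handed in when it is done.

```bash
ls; mkdir -p pics; python3 - <<'E'
from workcell import env, viewer, job
import cv2
print(env.sense())
for n in ["scene","top","wrist"]:
    im=viewer.read_camera(n); cv2.imwrite(f"pics/{n}0.png",im[:,:,::-1]); print(n,viewer.get_calibration(n))
E
```

```text
pics
{'clock': 0.0, 'joint_positions': array([ 1.15308642,  0.46948739, -0.04856114,  1.53370309,  0.0241024 ,
        1.14098984, -0.08229888]), 'joint_vel': array([ 0.00127332,  0.00044682, -0.00109527,  0.00111846, -0.00170595,
        0.00091386, -0.00151771]), 'joint_efforts': array([ 7.57658597e-06, -5.10302210e+01, -4.60619002e-02, -2.37713706e+01,
        1.09445260e-02,  7.49179657e-03, -6.92534670e-06]), 'eef_pos': array([ 0.25565191, -0.62407979,  0.23022646]), 'tcp_rot': array([ 3.14150186e+00,  2.00003956e-03, -1.18198272e+00]), 'contact_force': array([-0.12806208,  0.17528608, -0.39152421]), 'ft_torque': array([0.01749109, 0.00560678, 0.02130495]), 'gripper_width': 0.08511815163531214}
scene {'fx': 378.60146454183445, 'fy': 378.60146454183445, 'cx': 318.4576155848012, 'cy': 193.7242503386473, 'distortion': array([-0.06628681,  0.        ,  0.        ,  0.        ,  0.        ]), 'rvec': array([ 0.92829801, -2.19248724,  1.3347468 ]), 'tvec': array([0.3364153 , 0.29352436, 0.70298391])}
top {'fx': 393.6192139584026, 'fy': 393.6192139584026, 'cx': 318.5546859850134, 'cy': 202.1362052692607, 'distortion': array([0.01165975, 0.        , 0.        , 0.        , 0.        ]), 'rvec': array([ 2.19762688, -2.18436833,  0.06692706]), 'tvec': array([-0.05107012,  0.53174519,  1.03185557])}
wrist {'fx': 327.9918631462234, 'fy': 327.9918631462234, 'cx': 326.1882136241936, 'cy': 195.06605826119028, 'distortion': array([-0.0696068,  0.       ,  0.       ,  0.       ,  0.       ]), 'hand_eye': array([[ 9.99999529e-01,  5.59971206e-04,  7.93112139e-04,
         1.05135544e-03],
       [-7.73010884e-04,  9.53479320e-01,  3.01457441e-01,
        -7.64962272e-02],
       [-5.87408536e-04, -3.01457912e-01,  9.53479304e-01,
        -1.43037534e-01],
       [ 0.00000000e+00,  0.00000000e+00,  0.00000000e+00,
         1.00000000e+00]])}
```

View pics/top0.png

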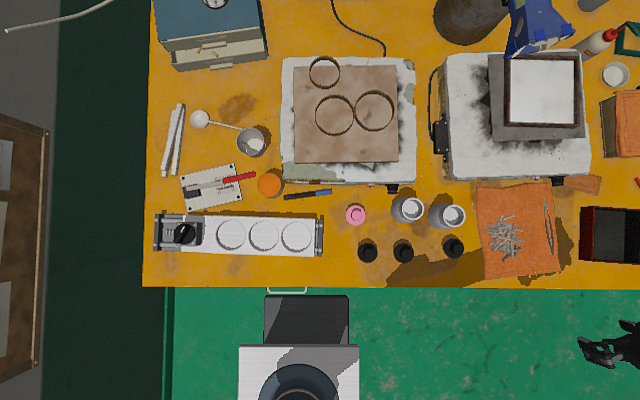

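View pics/scene0.png

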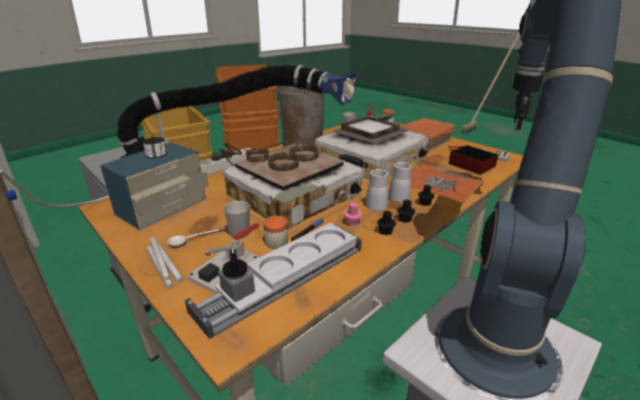

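View pics/wrist0.png

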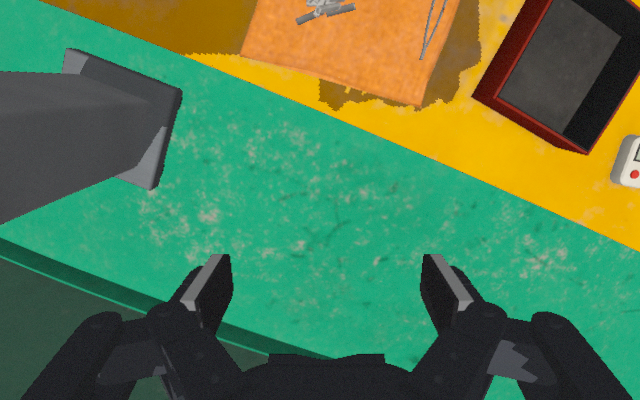

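```bash
cat > h.py <<'E'
import numpy as np, cv2
from scipy.spatial.transform import Rotation as R
from workcell import env, viewer, job
def cam(n, s=None):
    c=viewer.get_calibration(n)
    K=np.array([[c['fx'],0,c['cx']],[0,c['fy'],c['cy']],[0,0,1]]); d=np.array(c['distortion'])
    if n!='wrist':
        Rm=cv2.Rodrigues(np.array(c['rvec']))[0]; t=np.array(c['tvec'])
    else:
        s=s or env.sense()
        T=np.eye(4);T[:3,:3]=R.from_euler('xyz',s['tcp_rot']).as_matrix();T[:3,3]=s['eef_pos']
        M=np.linalg.inv(T@np.array(c['hand_eye'])); Rm=M[:3,:3];t=M[:3,3]
    return K,d,Rm,t
def proj(P,C):
    K,d,Rm,t=C; return cv2.projectPoints(np.atleast_2d(np.array(P,float)),cv2.Rodrigues(Rm)[0],t,K,d)[0][:,0]
def back(px,z,C):
    K,d,Rm,t=C; u=cv2.undistortPoints(np.array(px,float).reshape(-1,1,2),K,d)[:,0]
    D=np.c_[u,np.ones(len(u))]@Rm; o=-Rm.T@t
    return o+D*((z-o[2])/D[:,2])[:,None]
def shot(n,name,crop=None,k=1):
    s=env.sense(); im=viewer.read_camera(n)[:,:,::-1].copy()
    cv2.imwrite(f'pics/{name}_full.png',im)
    if crop: 
        x0,y0,x1,y1=crop; im=im[y0:y1,x0:x1]
    if k!=1: im=cv2.resize(im,None,fx=k,fy=k,interpolation=cv2.INTER_CUBIC)
    cv2.imwrite(f'pics/{name}.png',im); return s
def delta(target,yaw=None,s=None):
    """tool-frame shift mm and turn to target pos with tool down and yaw (tcp yaw in world)"""
    s=s or env.sense(); Rt=R.from_euler('xyz',s['tcp_rot'])
    dp=Rt.inv().apply(np.array(target)-s['eef_pos'])*1000
    y=s['tcp_rot'][2] if yaw is None else yaw
    rv=(Rt.inv()*R.from_euler('xyz',[np.pi,0,y])).as_rotvec()
    print('shift mm',dp.round(1),'turn',rv.round(3)); return dp,rv
E
python3 - <<'E'
from h import *
im=cv2.imread('pics/top0.png')
cv2.imwrite('pics/c1.png',cv2.resize(im[180:270,330:480],None,fx=5.3,fy=5.3,interpolation=cv2.INTER_CUBIC))
cv2.imwrite('pics/c2.png',cv2.resize(im[195:270,145:335],None,fx=4.2,fy=4.2,interpolation=cv2.INTER_CUBIC))
im=cv2.imread('pics/scene0.png')
cv2.imwrite('pics/c3.png',cv2.resize(im[140:250,330:450],None,fx=5,fy=5,interpolation=cv2.INTER_CUBIC))
C=cam('top')
for n,p,z in [('fl',(410,207),.115),('fl',(453,216),.115),('st',(367,251),.062),('st',(403,251),.062),('st',(453,246),.062),('pink',(356,212),.062),('p1',(231,235),.05),('p2',(264,235),.05),('p3',(296,235),.05),('knob',(187,233),.129),('edge',(300,288),0)]:
    print(n,back([p],z,C).round(3))
E
```

```text
fl [[ 0.516 -0.268  0.115]]
fl [[ 0.495 -0.371  0.115]]
st [[ 0.406 -0.171  0.062]]
st [[ 0.407 -0.262  0.062]]
st [[ 0.42  -0.388  0.062]]
pink [[ 0.505 -0.143  0.062]]
p1 [[0.444 0.176 0.05 ]]
p2 [[0.445 0.091 0.05 ]]
p3 [[0.445 0.009 0.05 ]]
knob [[0.45  0.262 0.129]]
edge [[0.303 0.    0.   ]]
```

View pics/c1.png

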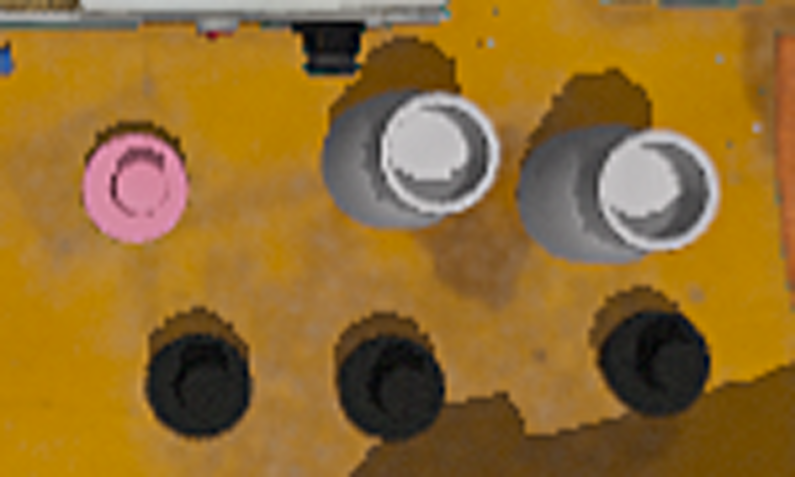

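View pics/c2.png

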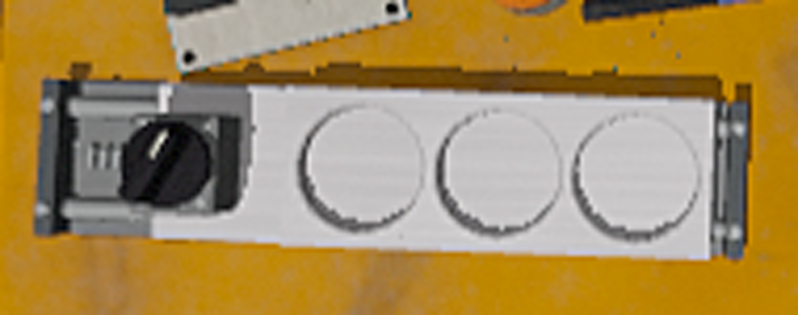

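View pics/c3.png

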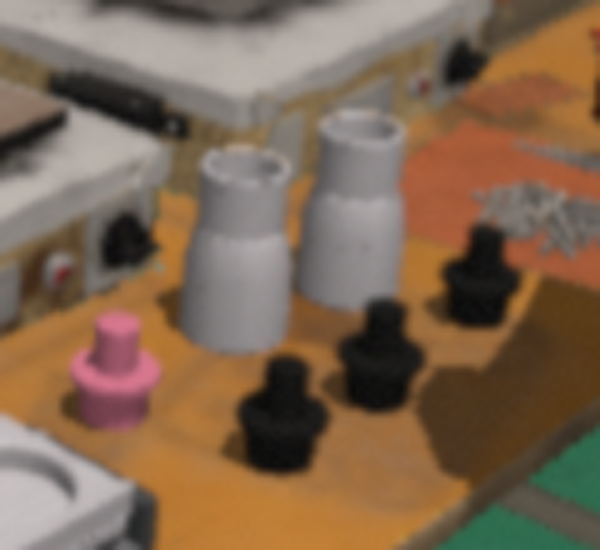

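```bash
cat > m.py <<'E'
from h import *
C=cam('top'); S=cam('scene')
f=lambda u,k,x0,y0:((np.array(u)+.5)/k-.5+[x0,y0])
for n,u,z in [('f1',(440,153),.115),('f2',(658.5,190),.115),('s1',(198.5,385.5),.032),('s2',(391.5,387.5),.032),('s3',(655,362),.032),('pink',(136,188),.032)]:
    p=f(u,5.3,330,180); P=back([p],z,C)[0]; print(n,p.round(1),P.round(4),'scene',(proj(P,S)[0]).round(1),((proj(P,S)[0]-[330,140])*5).round())
for n,u in [('p1',(361,167)),('p2',(499,171)),('p3',(636,176))]:
    p=f(u,4.2,145,195); P=back([p],.05,C)[0]; print(n,p.round(1),P.round(4),'scene',proj(P,S)[0].round(1))
E
python3 m.py
```

```text
f1 [412.6 208.5] [ 0.5122 -0.2743  0.115 ] scene [377.  172.5] [235. 163.]
f2 [453.8 215.4] [ 0.496  -0.3731  0.115 ] scene [400.3 165.2] [352. 126.]
s1 [367.  252.3] [ 0.4011 -0.1748  0.032 ] scene [384.3 221.6] [271. 408.]
s2 [403.5 252.7] [ 0.4007 -0.2694  0.032 ] scene [404.  209.9] [370. 349.]
s3 [453.2 247.9] [ 0.414  -0.3986  0.032 ] scene [423.8 194.3] [469. 271.]
pink [355.3 215.1] [ 0.4978 -0.1441  0.032 ] scene [351. 213.] [105. 365.]
p1 [230.6 234.4] [0.4459 0.177  0.05  ] scene [274.  264.1]
p2 [263.4 235.3] [0.4439 0.0929 0.05  ] scene [302.2 249.3]
p3 [296.  236.5] [0.4414 0.0093 0.05  ] scene [327.5 236.2]
```

```bash
python3 - <<'E'
from h import *
delta((.512,-.274,.21),-.78)
E
```

```text
shift mm [-226.9 -369.9   20.8] turn [-0.     0.002 -0.402]
```

```bash
python3 -m jog '{"translation":[[-20,-35,0],[-45,-74,0],[-68,-111,0],[-91,-148,0],[-113,-185,0],[-136,-222,0],[-159,-259,5],[-182,-296,10],[-204,-333,15],[-220,-360,20],[-227,-370,21],[-227,-370,21],[-227,-370,21]],"turn":[[0,0,-0.04],[0,0,-0.08],[0,0,-0.12],[0,0,-0.16],[0,0,-0.2],[0,0,-0.24],[0,0,-0.28],[0,0,-0.32],[0,0,-0.36],[0,0,-0.4],[0,0,-0.4],[0,0,-0.4],[0,0,-0.4]],"grip":[0,0,0,0,0,0,0,0,0,0,0,0,0]}' 40
python3 - <<'E'
from h import *
s=shot('wrist','w1'); C=cam('wrist',s)
print(s['eef_pos'],s['tcp_rot'],s['clock'])
for P in [(.5122,-.2743,.115),(.496,-.373,.115),(.401,-.2694,.032)]: print(proj(P,C).round(1))
E
```

```text
clock: 1.45
eef_pos: [0.511, -0.2756, 0.2098]
tcp_rot: [3.141, 0.001, -0.784]
contact_force: [-0.2, 0.0, 0.7]
gripper_width: 0.0856
[ 0.51102041 -0.27560833  0.2097554 ] [ 3.14069294e+00  1.32331030e-03 -7.84419626e-01] 1.45
[[325.  193.9]]
[[394.3 286.2]]
[[249.  237.3]]
```

View pics/w1.png

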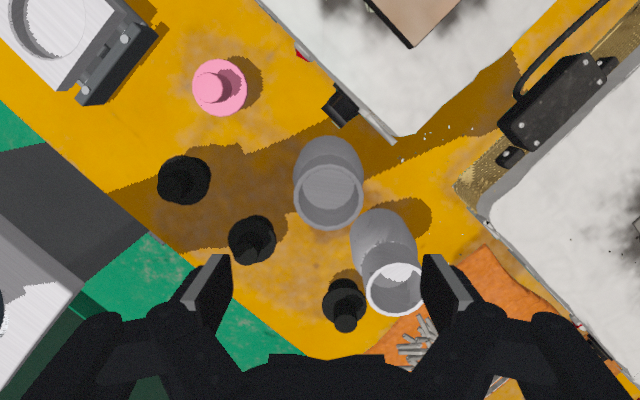

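```bash
python3 - <<'E'
from h import *
s=env.sense();C=cam('wrist',s)
print(back([(329,197.5),(395,289)],.115,C).round(4), back([(252,241)],.032,C).round(4))
u=np.array([np.cos(-.784),np.sin(-.784),0])
for z in(.08,.12):
  print(proj([np.array([.513,-.276,z])+.045*u,np.array([.513,-.276,z])+.06*u,np.array([.513,-.276,z])-.06*u],C).round())
delta((.513,-.276,.085),-.784)
E
```

```text
[[ 0.5121 -0.2792  0.115 ]
 [ 0.4942 -0.3763  0.115 ]] [[ 0.3998 -0.2751  0.032 ]]
[[379. 182.]
 [396. 182.]
 [257. 182.]]
[[387. 196.]
 [407. 196.]
 [247. 196.]]
shift mm [  1.5  -1.8 124.9] turn [ 0.001  0.001 -0.002]
```

```bash
python3 -m jog '{"translation":[[2.4,1,10],[2.4,1,30],[2.4,1,50],[2.4,1,70],[2.4,1,90],[2.4,1,105],[2.4,1,117],[2.4,1,125],[2.4,1,127],[2.4,1,127]],"turn":[[0,0,0],[0,0,0],[0,0,0],[0,0,0],[0,0,0],[0,0,0],[0,0,0],[0,0,0],[0,0,0],[0,0,0]],"grip":[0,0,0,0,0,0,0,0,0,0]}' 40
python3 - <<'E'
from h import *
shot('wrist','w2');shot('scene','sc2',(300,100,460,240),4)
E
```

```text
clock: 2.5
eef_pos: [0.5118, -0.2787, 0.083]
tcp_rot: [3.141, 0.001, -0.786]
contact_force: [0.2, 0.2, 1.4]
gripper_width: 0.0853
```

View pics/w2.png

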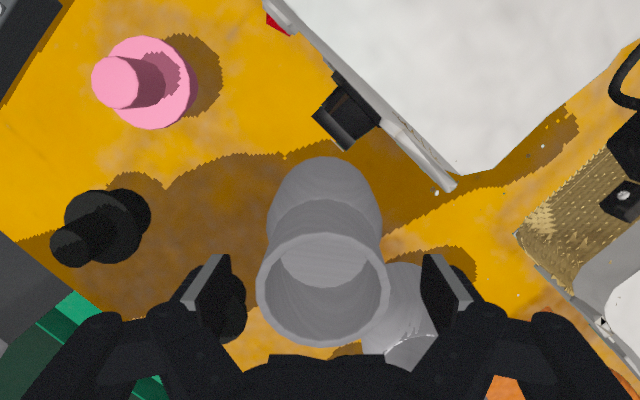

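View pics/sc2.png

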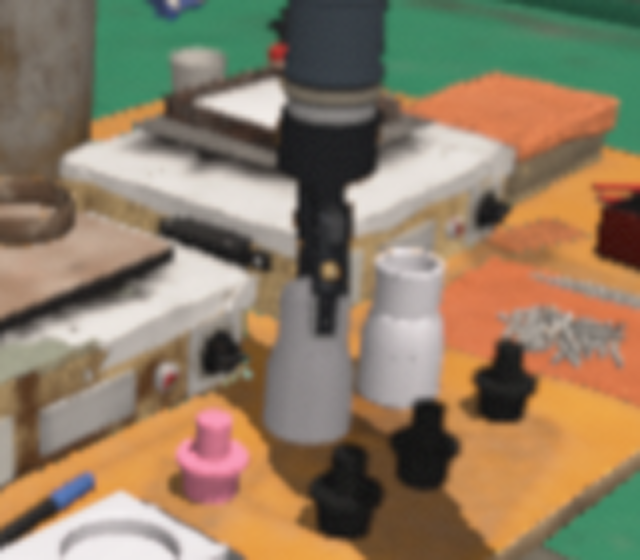

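```bash
python3 -m jog '{"translation":[[0,0,0],[0,0,0],[0,0,0],[0,0,0],[0,0,0],[0,0,0],[0,0,-5],[0,0,-15],[0,0,-30],[0,0,-50],[0,0,-75],[0,0,-100],[0,0,-120],[0,0,-130],[0,0,-130]],"turn":[[0,0,0],[0,0,0],[0,0,0],[0,0,0],[0,0,0],[0,0,0],[0,0,0],[0,0,0],[0,0,0],[0,0,0],[0,0,0],[0,0,0],[0,0,0],[0,0,0],[0,0,0]],"grip":[0.2,0.4,1,1,1,1,1,1,1,1,1,1,1,1,1]}' 50
python3 - <<'E'
from h import *
s=shot('wrist','w3'); 
E
```

```text
clock: 4.1
eef_pos: [0.513, -0.2791, 0.2156]
tcp_rot: [-3.141, -0.004, -0.786]
contact_force: [-0.2, -0.8, -3.1]
gripper_width: 0.0531
```

View pics/w3.png

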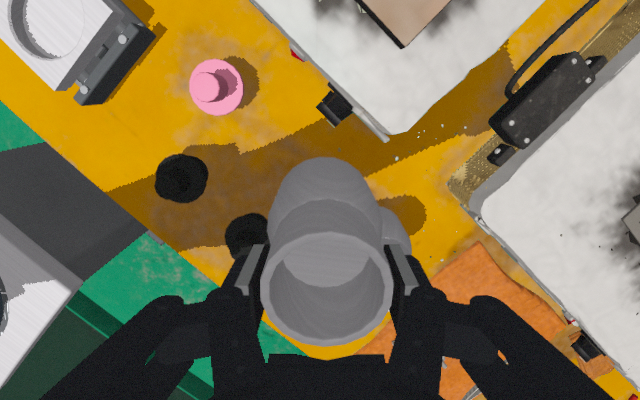

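```bash
python3 - <<'E'
from h import *
s=env.sense();C=cam('wrist',s)
P=back([(327,288)],s['eef_pos'][2]+.032,C); print(P, R.from_euler('xyz',s['tcp_rot']).inv().apply(P[0]-s['eef_pos'])*1000)
delta((.44,.007,.215),-.03)
E
```

```text
[[ 0.51498839 -0.27763228  0.24612688]] [  1.20650004  -2.74239938 -31.99890188]
shift mm [-253.2 -150.9   -1.3] turn [ 0.001 -0.001 -0.756]
```

```bash
python3 -m jog '{"translation":[[-15,-9,0],[-35,-21,0],[-58,-34,0],[-81,-48,0],[-104,-62,0],[-127,-75,0],[-150,-89,0],[-172,-103,0],[-195,-116,0],[-216,-129,0],[-233,-139,0],[-245,-146,0],[-253,-151,0],[-253,-151,0],[-253,-151,0]],"turn":[[0,0,-0.05],[0,0,-0.1],[0,0,-0.17],[0,0,-0.24],[0,0,-0.31],[0,0,-0.38],[0,0,-0.45],[0,0,-0.52],[0,0,-0.59],[0,0,-0.65],[0,0,-0.7],[0,0,-0.74],[0,0,-0.756],[0,0,-0.756],[0,0,-0.756]],"grip":[1,1,1,1,1,1,1,1,1,1,1,1,1,1,1]}' 50
python3 - <<'E'
from h import *
s=shot('wrist','w4');C=cam('wrist',s); print(s['eef_pos'])
print(proj([(.4414,.0093,.05),(.4439,.0929,.05),(.4459,.177,.05)],C).round(1))
shot('top','t4',(190,190,340,290),5)
E
```

```text
clock: 5.65
eef_pos: [0.4404, 0.0062, 0.2137]
tcp_rot: [3.14, -0.001, -0.031]
contact_force: [0.7, -0.1, -2.7]
gripper_width: 0.0529
[0.44040887 0.00619264 0.21369678]
[[327.  170.6]
 [327.   79. ]
 [326.5 -25.5]]
```

View pics/w4.png

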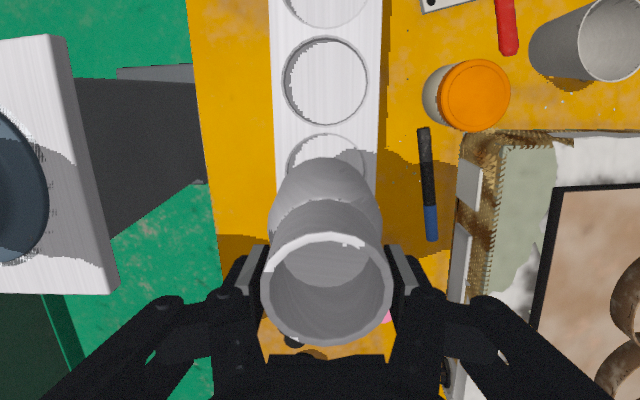

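View pics/t4.png

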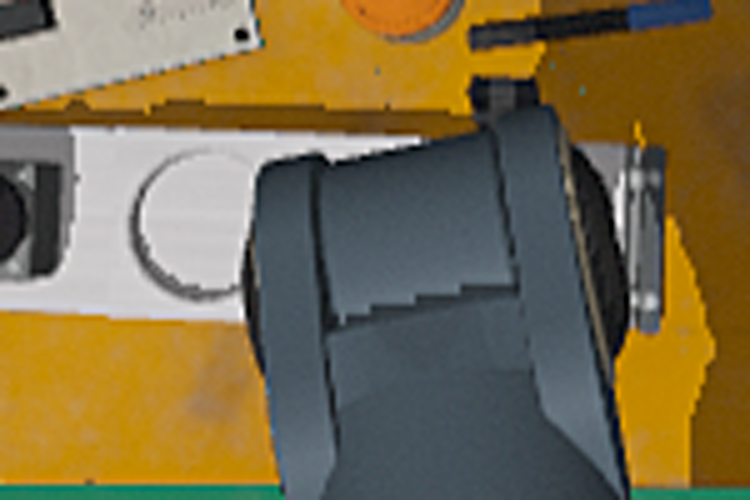

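```bash
python3 - <<'E'
from h import *
C=cam('wrist'); s=env.sense()
a=np.linspace(0,2*np.pi,60); im=cv2.imread('pics/w4_full.png')
for c,z in [((.4414,.0088),.05),((.4437,.0927),.05)]:
    p=proj(np.c_[c[0]+.038*np.cos(a),c[1]+.038*np.sin(a),0*a+z],C)
    cv2.polylines(im,[np.round(p*8).astype(int).reshape(-1,1,2)],True,(0,0,255),1,cv2.LINE_AA,3)
P=back([(327,288)],s['eef_pos'][2]+.032,C); print(P)
# flask rim overlay
q=R.from_euler('xyz',s['tcp_rot']).apply([0,0,-.032])+s['eef_pos']
for off in [(0,0),(0.0012,.0027)]:
  p=proj(np.c_[q[0]+off[0]+.027*np.cos(a),q[1]+off[1]+.027*np.sin(a),0*a+q[2]],C)
  cv2.polylines(im,[np.round(p*8).astype(int).reshape(-1,1,2)],True,(0,255,0) if off[0] else (255,0,0),1,cv2.LINE_AA,3)
cv2.imwrite('pics/o4.png',cv2.resize(im[0:360,220:440],None,fx=1.66,fy=1.66,interpolation=cv2.INTER_NEAREST))
E
```

```text
[[0.44082165 0.00835601 0.24563954]]
```

View pics/o4.png

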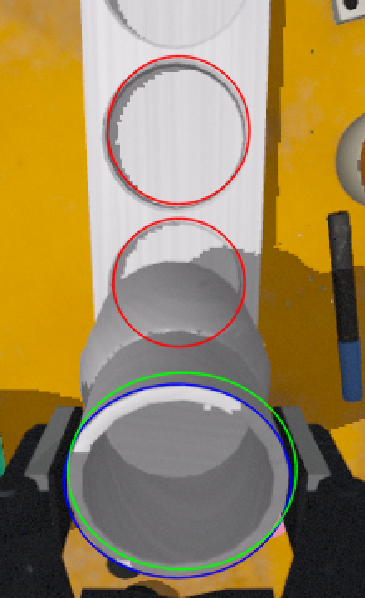

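```bash
python3 -m jog '{"translation":[[0,0,10],[0,0,25],[0,0,42],[0,0,58],[0,0,66],[0,0,72],[0,0,76],[0,0,80],[0,0,82],[0,0,84],[0,0,86],[0,0,86]],"turn":[[0,0,0],[0,0,0],[0,0,0],[0,0,0],[0,0,0],[0,0,0],[0,0,0],[0,0,0],[0,0,0],[0,0,0],[0,0,0],[0,0,0]],"grip":[1,1,1,1,1,1,1,1,1,1,1,1]}'
python3 - <<'E'
from h import *
s=shot('wrist','w5'); shot('scene','s5',(240,150,400,290),4)
E
```

```text
clock: 6.95
eef_pos: [0.4404, 0.0058, 0.1276]
tcp_rot: [3.14, -0.001, -0.032]
contact_force: [-0.5, -0.2, -2.5]
gripper_width: 0.0532
```

View pics/w5.png

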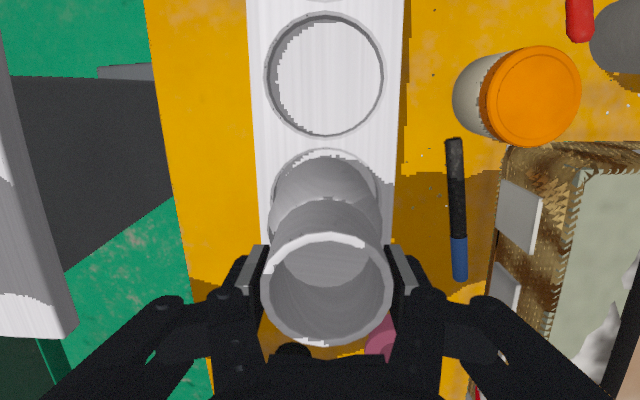

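View pics/s5.png

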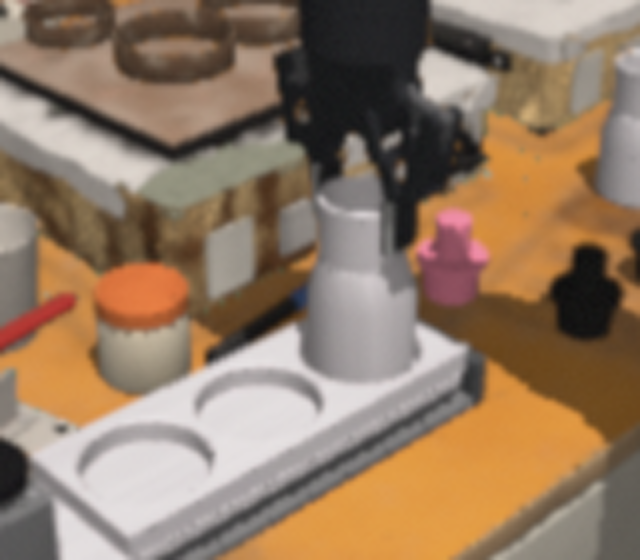

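```bash
python3 -m jog '{"translation":[[0,0,3],[0,0,6],[0,0,8],[0,0,9.5],[0,0,10.5],[0,0,10.5]],"turn":[[0,0,0],[0,0,0],[0,0,0],[0,0,0],[0,0,0],[0,0,0]],"grip":[1,1,1,1,1,1]}'
```

```text
clock: 7.65
eef_pos: [0.4405, 0.0058, 0.1185]
tcp_rot: [3.139, -0.0, -0.032]
contact_force: [-5.9, -1.1, 13.6]
gripper_width: 0.0528
```

```bash
python3 -m jog '{"translation":[[0,0,-1],[0,0,-1],[0,0,-1],[0,0,-1],[0,0,-1],[0,0,-10],[0,0,-30],[0,0,-55],[0,0,-80],[0,0,-100],[0,0,-110],[0,0,-110]],"turn":[[0,0,0],[0,0,0],[0,0,0],[0,0,0],[0,0,0],[0,0,0],[0,0,0],[0,0,0],[0,0,0],[0,0,0],[0,0,0],[0,0,0]],"grip":[0.3,0.2,0.1,0,0,0,0,0,0,0,0,0]}'
python3 - <<'E'
from h import *
s=shot('wrist','w6'); C=cam('wrist',s)
P=proj([(.4405,.0058,.149)],C); print(P)
delta((.4945,-.3755,.215),-.78)
E
```

```text
clock: 8.85
eef_pos: [0.4413, 0.0062, 0.2299]
tcp_rot: [3.139, -0.003, -0.032]
contact_force: [0.8, 0.0, -0.4]
gripper_width: 0.0853
[[324.69802489 201.86365565]]
shift mm [ 66.1 379.6  14.9] turn [ 0.002 -0.002  0.748]
```

View pics/w6.png

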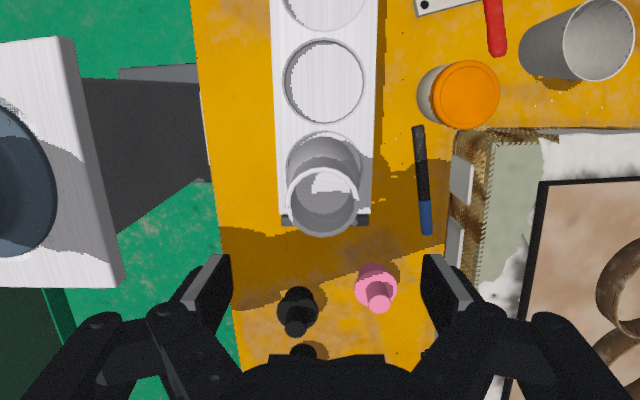

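```bash
python3 -m jog '{"translation":[[3,20,0],[9,50,0],[15,84,0],[21,118,0],[27,152,0],[33,186,0],[39,220,0],[45,254,0],[51,288,3],[57,322,6],[61,350,10],[64,368,14],[66,379,15],[66,380,15],[66,380,15]],"turn":[[0,0,0.05],[0,0,0.1],[0,0,0.17],[0,0,0.24],[0,0,0.31],[0,0,0.38],[0,0,0.45],[0,0,0.52],[0,0,0.6],[0,0,0.68],[0,0,0.76],[0,0,0.83],[0,0,0.868],[0,0,0.868],[0,0,0.868]],"grip":[0,0,0,0,0,0,0,0,0,0,0,0,0,0,0]}'
python3 - <<'E'
from h import *
s=shot('wrist','w7');C=cam('wrist',s); print(s['eef_pos'],s['tcp_rot'])
im=cv2.imread('pics/w7_full.png')
a=np.linspace(0,2*np.pi,60)
p=proj(np.c_[.4945+.027*np.cos(a),-.3755+.027*np.sin(a),0*a+.115],C)
cv2.polylines(im,[np.round(p*8).astype(int).reshape(-1,1,2)],True,(0,0,255),1,cv2.LINE_AA,3)
yw=s['tcp_rot'][2];u=np.array([np.cos(yw),np.sin(yw),0])
for k in(-.06,.06):
  q=proj([np.array([.4945,-.3755,.09])+k*u],C)[0]; cv2.circle(im,tuple(int(v) for v in q),4,(255,0,255),-1)
cv2.imwrite('pics/w7o.png',im)
E
```

```text
clock: 10.4
eef_pos: [0.4942, -0.3753, 0.2143]
tcp_rot: [3.14, -0.001, -0.899]
contact_force: [-0.1, -0.6, -0.4]
gripper_width: 0.0854
[ 0.49416405 -0.37529429  0.21429991] [ 3.14047108e+00 -1.42032618e-03 -8.98809809e-01]
```

View pics/w7o.png

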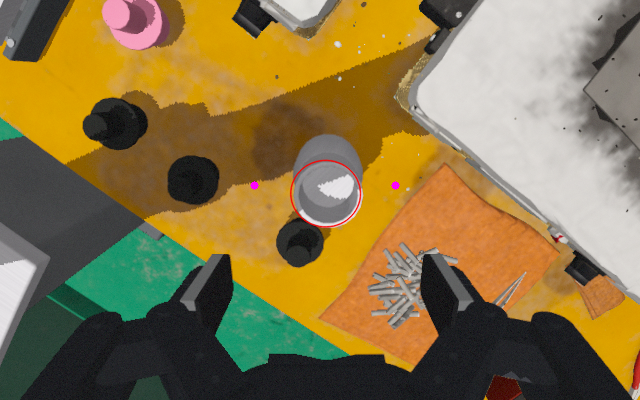

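```bash
python3 -m jog '{"translation":[[1,1,10],[1,1,30],[1,1,50],[1,1,70],[1,1,90],[1,1,107],[1,1,120],[1,1,128],[1,1,131],[1,1,131],[1,1,131],[1,1,131],[1,1,131],[1,1,131],[1,1,131],[1,1,131]],"turn":[[0,0,0],[0,0,0],[0,0,0],[0,0,0],[0,0,0],[0,0,0],[0,0,0],[0,0,0],[0,0,0],[0,0,0],[0,0,0],[0,0,0],[0,0,0],[0,0,0],[0,0,0],[0,0,0]],"grip":[0,0,0,0,0,0,0,0,0,0,0.2,0.4,1,1,1,1]}' 50
python3 -m jog '{"translation":[[0,0,-5],[0,0,-15],[0,0,-30],[0,0,-50],[0,0,-75],[0,0,-100],[0,0,-120],[0,0,-130],[0,0,-130]],"turn":[[0,0,0],[0,0,0],[0,0,0],[0,0,0],[0,0,0],[0,0,0],[0,0,0],[0,0,0],[0,0,0]],"grip":[1,1,1,1,1,1,1,1,1]}' 50
python3 - <<'E'
from h import *
s=shot('wrist','w8')
delta((.4425,.0895,.22),-.03)
E
```

```text
clock: 12.05
eef_pos: [0.4951, -0.3769, 0.0849]
tcp_rot: [3.141, -0.004, -0.898]
contact_force: [-0.4, 1.3, 6.1]
gripper_width: 0.053
clock: 12.95
eef_pos: [0.4956, -0.3769, 0.217]
tcp_rot: [-3.141, -0.007, -0.898]
contact_force: [-0.1, -0.4, -2.3]
gripper_width: 0.0533
shift mm [-396.9 -249.4   -6.5] turn [ 0.002 -0.004 -0.868]
```

View pics/w8.png

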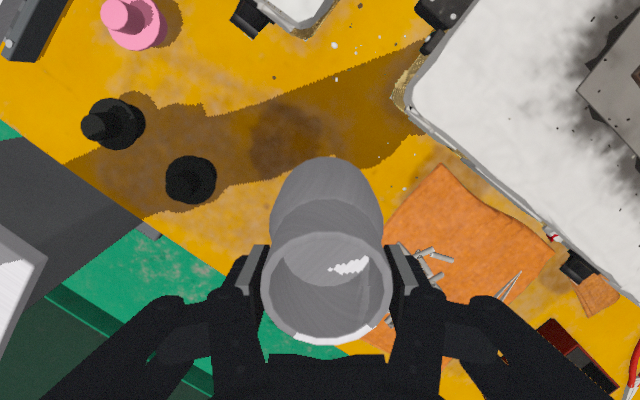

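```bash
python3 -m jog '{"translation":[[-10,-6,-15],[-30,-19,-30],[-57,-36,-42],[-87,-55,-45],[-118,-74,-45],[-149,-94,-45],[-180,-113,-45],[-211,-133,-45],[-242,-152,-45],[-273,-172,-45],[-304,-191,-45],[-333,-209,-45],[-358,-225,-45],[-378,-237,-45],[-391,-245,-45],[-397,-249,-45],[-397,-249,-45],[-397,-249,-45]],"turn":[[0,0,-0.03],[0,0,-0.07],[0,0,-0.12],[0,0,-0.18],[0,0,-0.24],[0,0,-0.31],[0,0,-0.38],[0,0,-0.45],[0,0,-0.52],[0,0,-0.59],[0,0,-0.66],[0,0,-0.73],[0,0,-0.79],[0,0,-0.84],[0,0,-0.868],[0,0,-0.868],[0,0,-0.868],[0,0,-0.868]],"grip":[1,1,1,1,1,1,1,1,1,1,1,1,1,1,1,1,1,1]}' 50
cat > ov.py <<'E'
from h import *
import sys
def ov(name,circs,crop=None,k=1,cn='wrist'):
    s=shot(cn,name);C=cam(cn,s); im=cv2.imread(f'pics/{name}_full.png'); a=np.linspace(0,2*np.pi,60)
    for (x,y,z,r,col) in circs:
        p=proj(np.c_[x+r*np.cos(a),y+r*np.sin(a),0*a+z],C)
        cv2.polylines(im,[np.round(p*8).astype(int).reshape(-1,1,2)],True,col,1,cv2.LINE_AA,3)
    if crop: im=im[crop[1]:crop[3],crop[0]:crop[2]]
    if k!=1: im=cv2.resize(im,None,fx=k,fy=k,interpolation=cv2.INTER_NEAREST)
    cv2.imwrite(f'pics/{name}o.png',im); print(s['eef_pos'].round(4),s['tcp_rot'].round(3)); return s
E
python3 - <<'E'
from ov import *
red=(0,0,255)
s=env.sense();e=s['eef_pos']
ov('w9',[(.4417,.0897,.05,.038,red),(.4440,.1736,.05,.038,red),(e[0],e[1],e[2]+.030,.027,(255,0,0))],(200,0,440,360),1.66)
E
```

```text
clock: 14.8
eef_pos: [0.4422, 0.0881, 0.2583]
tcp_rot: [3.137, -0.002, -0.032]
contact_force: [-1.0, -0.8, -2.2]
gripper_width: 0.053
[0.4422 0.0881 0.2583] [ 3.137e+00 -2.000e-03 -3.200e-02]
```

View pics/w9o.png

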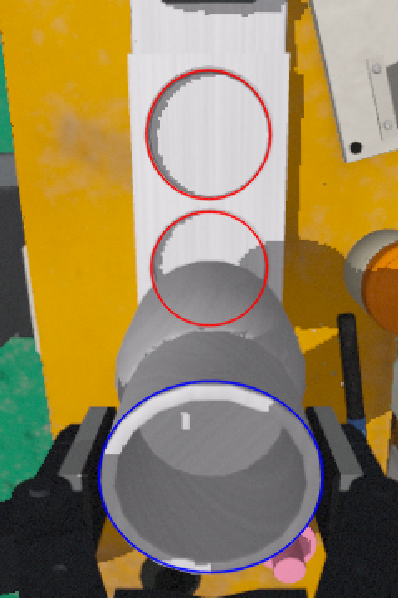

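```bash
python3 -m jog '{"translation":[[-1,-1.6,10],[-1,-1.6,30],[-1,-1.6,55],[-1,-1.6,80],[-1,-1.6,98],[-1,-1.6,108],[-1,-1.6,114],[-1,-1.6,119],[-1,-1.6,123],[-1,-1.6,126],[-1,-1.6,128],[-1,-1.6,128]],"turn":[[0,0,0],[0,0,0],[0,0,0],[0,0,0],[0,0,0],[0,0,0],[0,0,0],[0,0,0],[0,0,0],[0,0,0],[0,0,0],[0,0,0]],"grip":[1,1,1,1,1,1,1,1,1,1,1,1]}'
python3 - <<'E'
from h import *
s=shot('wrist','w10')
E
```

```text
clock: 16.05
eef_pos: [0.4417, 0.089, 0.1304]
tcp_rot: [3.137, -0.003, -0.033]
contact_force: [-0.4, -0.6, -2.5]
gripper_width: 0.0535
```

View pics/w10.png

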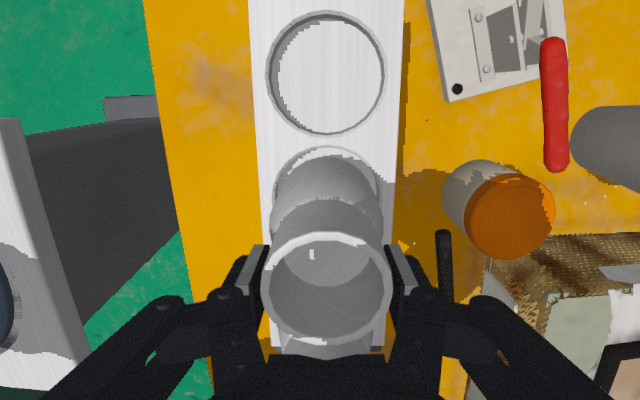

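Flask 2 is inside pocket 2 at (327,180) with an even gap; lower it, release and rise.

```bash
python3 -m jog '{"translation":[[0,0,3],[0,0,6],[0,0,8],[0,0,9.5],[0,0,10.5],[0,0,10.5]],"turn":[[0,0,0],[0,0,0],[0,0,0],[0,0,0],[0,0,0],[0,0,0]],"grip":[1,1,1,1,1,1]}'
python3 -m jog '{"translation":[[0,0,0],[0,0,0],[0,0,-1],[0,0,-1],[0,0,-1],[0,0,-10],[0,0,-30],[0,0,-55],[0,0,-80],[0,0,-105],[0,0,-120],[0,0,-120]],"turn":[[0,0,0],[0,0,0],[0,0,0],[0,0,0],[0,0,0],[0,0,0],[0,0,0],[0,0,0],[0,0,0],[0,0,0],[0,0,0],[0,0,0]],"grip":[0.3,0.2,0.1,0,0,0,0,0,0,0,0,0]}'
python3 - <<'E'
from ov import *
red=(0,0,255)
ov('w11',[(.4417,.0893,.149,.027,red),(.441,.006,.149,.027,red)])
ov('t11',[],(330,180,480,270),5.3,'top')
E
```

```text
clock: 16.7
eef_pos: [0.4417, 0.089, 0.1198]
tcp_rot: [3.137, -0.003, -0.033]
contact_force: [0.4, -0.9, -2.9]
gripper_width: 0.0534
clock: 17.9
eef_pos: [0.4428, 0.0901, 0.2424]
tcp_rot: [3.138, -0.008, -0.033]
contact_force: [-0.2, 0.5, -1.4]
gripper_width: 0.0854
[0.4428 0.0901 0.2424] [ 3.138 -0.008 -0.033]
[0.4419 0.0897 0.2409] [ 3.137 -0.005 -0.033]
```

View pics/w11o.png

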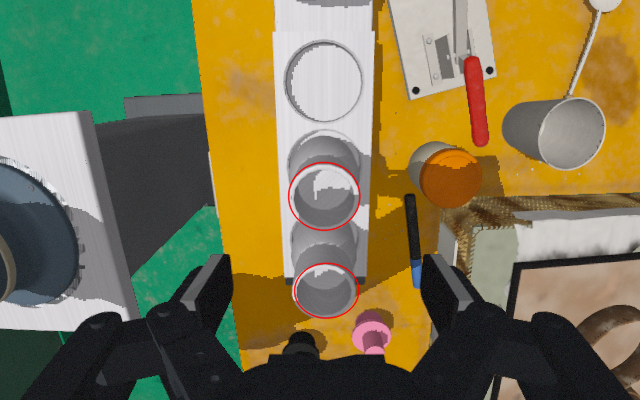

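View pics/t11o.png

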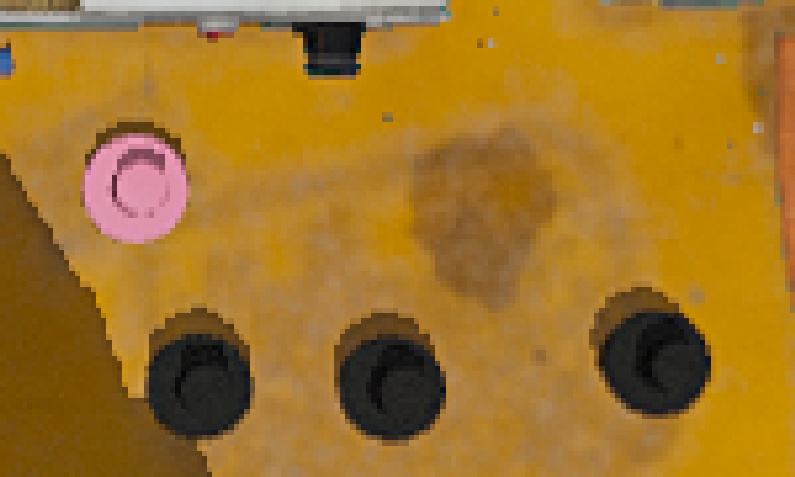

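```bash
python3 - <<'E'
from h import *
delta((.400,-.274,.16),-.6)
E
```

```text
shift mm [-29.6 364.2  81.4] turn [ 0.004 -0.004  0.567]
```

```bash
python3 -m jog '{"translation":[[-2,20,0],[-4,52,0],[-7,86,0],[-10,120,0],[-12,154,0],[-15,188,0],[-18,222,0],[-20,256,10],[-23,290,30],[-26,320,50],[-28,345,70],[-30,360,80],[-30,364,81],[-30,364,81],[-30,364,81]],"turn":[[0,0,0.03],[0,0,0.07],[0,0,0.12],[0,0,0.18],[0,0,0.24],[0,0,0.3],[0,0,0.36],[0,0,0.42],[0,0,0.48],[0,0,0.53],[0.002,-0.002,0.567],[0.004,-0.004,0.567],[0.004,-0.004,0.567],[0.004,-0.004,0.567],[0.004,-0.004,0.567]],"grip":[0,0,0,0,0,0,0,0,0,0,0,0,0,0,0]}'
python3 - <<'E'
from ov import *
red=(0,0,255)
ov('w12',[(.400,-.274,.032,.0265,red),(.400,-.274,.062,.013,red)])
E
```

```text
clock: 19.5
eef_pos: [0.4004, -0.2726, 0.1611]
tcp_rot: [-3.141, -0.001, -0.597]
contact_force: [0.2, -0.1, -0.6]
gripper_width: 0.0852
[ 0.4004 -0.2726  0.1611] [-3.141e+00 -1.000e-03 -5.970e-01]
```

View pics/w12o.png

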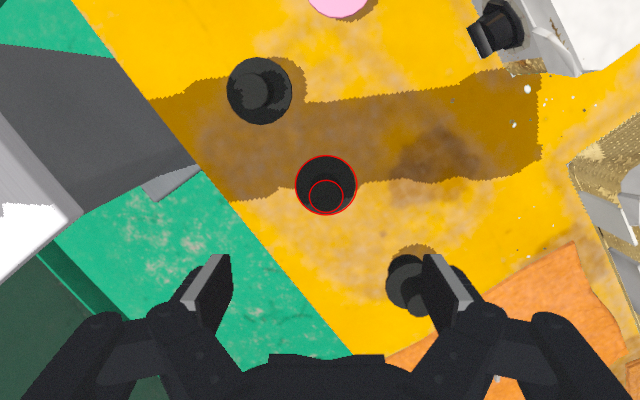

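```bash
python3 -m jog '{"translation":[[0.5,1.4,10],[0.5,1.4,30],[0.5,1.4,55],[0.5,1.4,80],[0.5,1.4,100],[0.5,1.4,115],[0.5,1.4,122],[0.5,1.4,124],[0.5,1.4,124],[0.5,1.4,124],[0.5,1.4,124],[0.5,1.4,124],[0.5,1.4,124],[0.5,1.4,124],[0.5,1.4,124],[0.5,1.4,124],[0.5,1.4,124]],"turn":[[0,0,0],[0,0,0],[0,0,0],[0,0,0],[0,0,0],[0,0,0],[0,0,0],[0,0,0],[0,0,0],[0,0,0],[0,0,0],[0,0,0],[0,0,0],[0,0,0],[0,0,0],[0,0,0],[0,0,0]],"grip":[0,0,0,0,0,0,0,0,0,0.3,0.5,0.6,1,1,1,1,1]}' 40
python3 - <<'E'
from h import *
s=shot('wrist','w13')
delta((.4417,.0893,.26),-.03)
E
```

```text
clock: 21.25
eef_pos: [0.4005, -0.2742, 0.0375]
tcp_rot: [-3.141, -0.002, -0.597]
contact_force: [-0.5, 0.3, 5.0]
gripper_width: 0.0246
shift mm [-169.9 -324.  -222.5] turn [-0.    -0.002 -0.567]
```

View pics/w13.png

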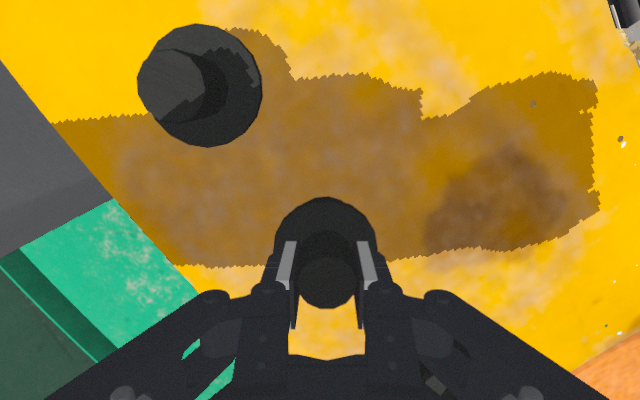

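```bash
python3 -m jog '{"translation":[[0,0,-10],[0,0,-35],[-3,-6,-70],[-10,-20,-110],[-25,-48,-150],[-41,-78,-180],[-57,-108,-200],[-73,-139,-205],[-89,-170,-205],[-105,-200,-205],[-121,-231,-205],[-136,-260,-205],[-150,-286,-205],[-161,-307,-205],[-168,-320,-205],[-170,-324,-205],[-170,-324,-205],[-170,-324,-205]],"turn":[[0,0,0],[0,0,0],[0,0,-0.03],[0,0,-0.07],[0,0,-0.11],[0,0,-0.15],[0,0,-0.2],[0,0,-0.25],[0,0,-0.3],[0,0,-0.35],[0,0,-0.4],[0,0,-0.45],[0,0,-0.49],[0,0,-0.53],[0,0,-0.567],[0,0,-0.567],[0,0,-0.567],[0,0,-0.567]],"grip":[1,1,1,1,1,1,1,1,1,1,1,1,1,1,1,1,1,1]}'
python3 - <<'E'
from ov import *
red=(0,0,255)
s=env.sense();e=s['eef_pos']; T=R.from_euler('xyz',s['tcp_rot'])
q=T.apply([0,0,-.025])+e; q2=T.apply([0,0,.005])+e
ov('w14',[(.4417,.0893,.149,.027,red),(.4417,.0893,.149,.023,red),(*q,.013,(255,0,0)),(*q2,.0265,(255,0,0))])
E
```

```text
clock: 23.1
eef_pos: [0.4416, 0.088, 0.2422]
tcp_rot: [3.14, -0.001, -0.032]
contact_force: [1.0, -1.1, -0.5]
gripper_width: 0.0249
[0.4416 0.088  0.2422] [ 3.14e+00 -1.00e-03 -3.20e-02]
```

View pics/w14o.png

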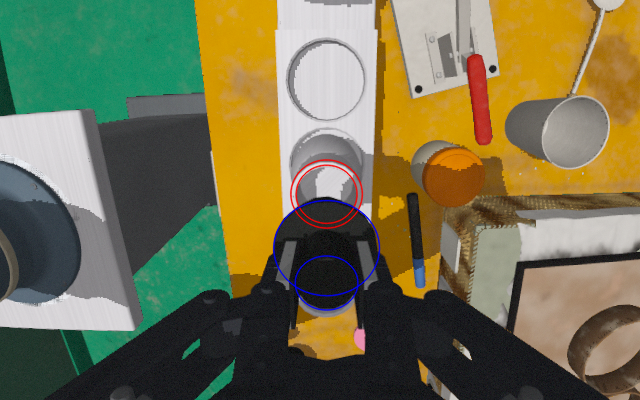

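```bash
python3 - <<'E'
import cv2
im=cv2.imread('pics/w14o.png'); f=cv2.imread('pics/w14_full.png')
import numpy as np
c=lambda i:cv2.resize(i[120:320,260:400],None,fx=2.8,fy=2.8,interpolation=cv2.INTER_NEAREST)
cv2.imwrite('pics/w14c.png',np.hstack([c(f),c(im)]))
E
```

```text
(no output)
```

View pics/w14c.png

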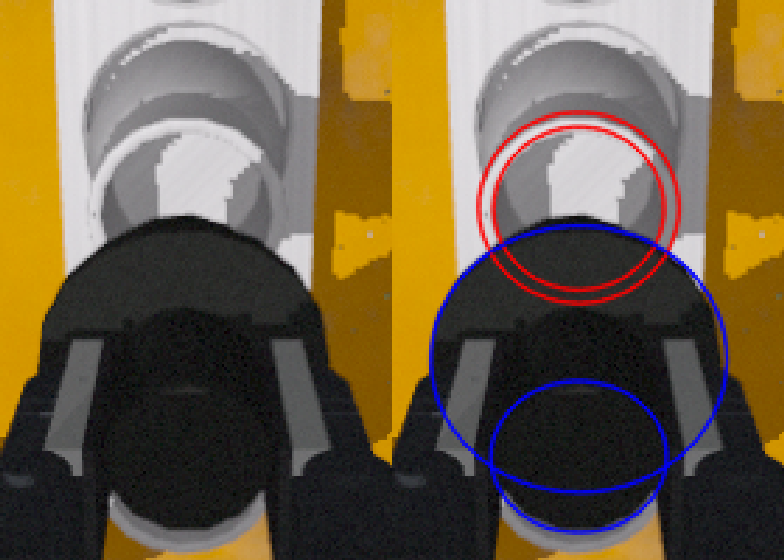

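```bash
python3 -m jog '{"translation":[[0.8,0,10],[0.8,0,25],[0.8,0,40],[0.8,0,48],[0.8,0,54],[0.8,0,58],[0.8,0,62],[0.8,0,66],[0.8,0,69],[0.8,0,72],[0.8,0,72]],"turn":[[0,0,0],[0,0,0],[0,0,0],[0,0,0],[0,0,0],[0,0,0],[0,0,0],[0,0,0],[0,0,0],[0,0,0],[0,0,0]],"grip":[1,1,1,1,1,1,1,1,1,1,1]}'
```

```text
clock: 24.25
eef_pos: [0.4423, 0.0878, 0.17]
tcp_rot: [3.14, -0.001, -0.033]
contact_force: [0.4, 1.0, -1.1]
gripper_width: 0.0248
```

```bash
python3 -m jog '{"translation":[[0,0,3],[0,0,5],[0,0,7],[0,0,8.5],[0,0,9.5],[0,0,10.5],[0,0,10.5]],"turn":[[0,0,0],[0,0,0],[0,0,0],[0,0,0],[0,0,0],[0,0,0],[0,0,0]],"grip":[1,1,1,1,1,1,1]}'
```

```text
clock: 24.95
eef_pos: [0.4436, 0.0881, 0.1606]
tcp_rot: [3.141, -0.004, -0.033]
contact_force: [-0.5, -0.3, 7.0]
gripper_width: 0.0249
```

```bash
python3 -m jog '{"translation":[[0,0,0.8],[0,0,1.5],[0,0,1.5]],"turn":[[0,0,0],[0,0,0],[0,0,0]],"grip":[1,1,1]}'
```

```text
clock: 25.25
eef_pos: [0.4444, 0.0884, 0.1606]
tcp_rot: [3.14, -0.005, -0.033]
contact_force: [-3.8, -1.9, 11.2]
gripper_width: 0.0244
```

```bash
python3 -m jog '{"translation":[[0,0,0],[0,0,0],[0,0,-1],[0,0,-2],[0,0,-10],[0,0,-30],[0,0,-50],[0,0,-70],[0,0,-80],[0,0,-80]],"turn":[[0,0,0],[0,0,0],[0,0,0],[0,0,0],[0,0,0],[0,0,0],[0,0,0],[0,0,0],[0,0,0],[0,0,0]],"grip":[0.5,0.3,0.1,0,0,0,0,0,0,0]}'
python3 - <<'E'
from ov import *
ov('w15',[])
ov('t15',[],(330,180,480,270),5.3,'top'); ov('s15',[],(240,150,450,300),3.8,'scene')
delta((.413,-.402,.17),-.77)
E
```

```text
clock: 26.25
eef_pos: [0.4448, 0.0888, 0.242]
tcp_rot: [3.141, -0.009, -0.033]
contact_force: [-0.4, 0.2, 0.0]
gripper_width: 0.0856
[0.4448 0.0888 0.242 ] [ 3.141 -0.009 -0.033]
[0.4441 0.0885 0.2409] [ 3.14  -0.006 -0.033]
[0.4436 0.0883 0.2401] [ 3.14  -0.005 -0.033]
shift mm [-14.6 490.9  70.5] turn [ 0.    -0.004  0.737]
```

View pics/w15o.png

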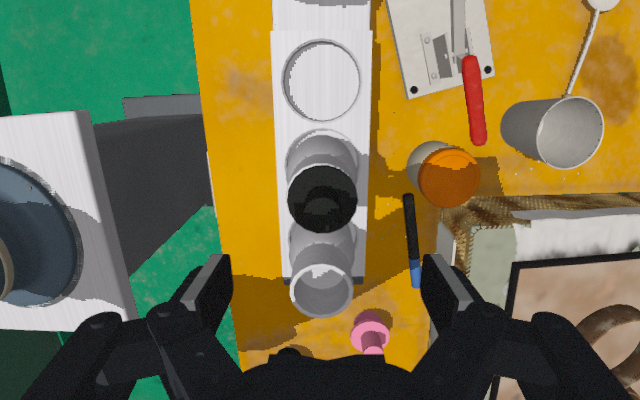

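View pics/t15o.png

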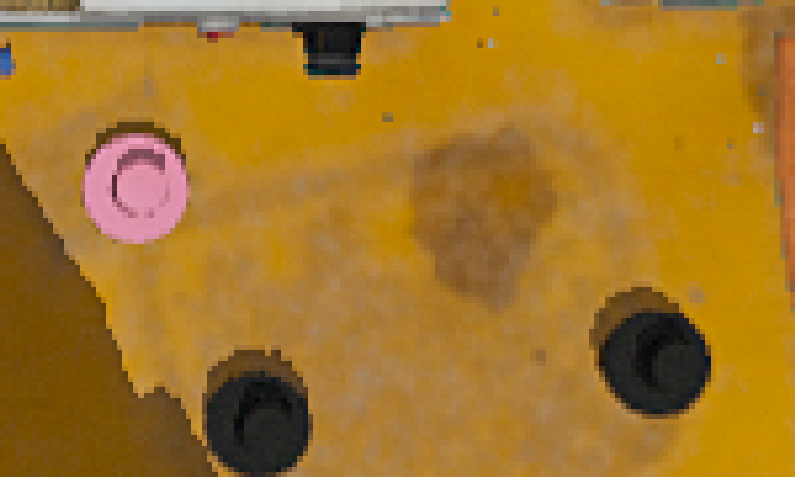

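View pics/s15o.png

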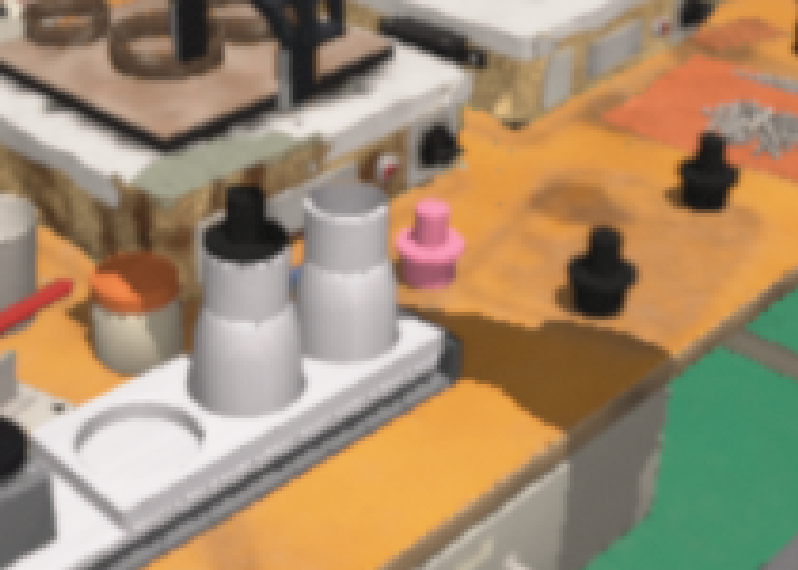

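```bash
python3 -m jog '{"translation":[[-1,20,0],[-2,52,0],[-3,88,0],[-4,124,0],[-5,160,0],[-6,196,0],[-7,232,0],[-8,268,0],[-9,304,5],[-10,340,15],[-11,376,30],[-12,412,45],[-13,444,58],[-14,470,66],[-14,486,70],[-14.6,491,70],[-14.6,491,70],[-14.6,491,70]],"turn":[[0,0,0.02],[0,0,0.06],[0,0,0.11],[0,0,0.16],[0,0,0.21],[0,0,0.27],[0,0,0.33],[0,0,0.39],[0,0,0.45],[0,0,0.51],[0,0,0.57],[0,0,0.62],[0,0,0.67],[0,0,0.71],[0,-0.002,0.737],[0,-0.004,0.737],[0,-0.004,0.737],[0,-0.004,0.737]],"grip":[0,0,0,0,0,0,0,0,0,0,0,0,0,0,0,0,0,0]}'
python3 - <<'E'
from ov import *
red=(0,0,255)
ov('w16',[(.413,-.402,.032,.0265,red),(.413,-.402,.062,.013,red)])
E
```

```text
clock: 28.2
eef_pos: [0.4137, -0.4006, 0.1708]
tcp_rot: [-3.141, -0.0, -0.767]
contact_force: [-0.5, 0.8, 0.3]
gripper_width: 0.0852
[ 0.4137 -0.4006  0.1708] [-3.141 -0.    -0.767]
```

View pics/w16o.png

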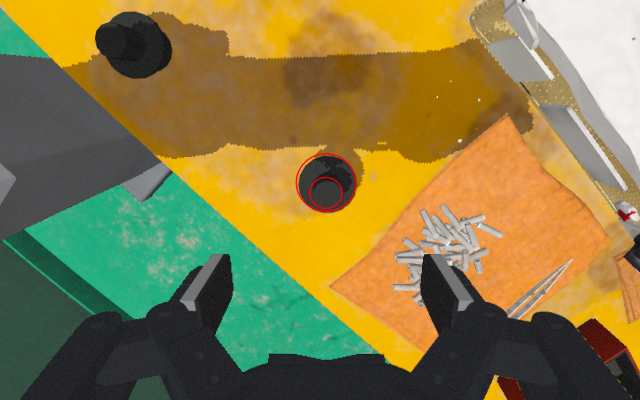

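```bash
python3 -m jog '{"translation":[[1.5,2,10],[1.5,2,30],[1.5,2,55],[1.5,2,80],[1.5,2,105],[1.5,2,122],[1.5,2,130],[1.5,2,133],[1.5,2,133],[1.5,2,133],[1.5,2,133],[1.5,2,133],[1.5,2,133],[1.5,2,133],[1.5,2,133],[1.5,2,133],[1.5,2,133]],"turn":[[0,0,0],[0,0,0],[0,0,0],[0,0,0],[0,0,0],[0,0,0],[0,0,0],[0,0,0],[0,0,0],[0,0,0],[0,0,0],[0,0,0],[0,0,0],[0,0,0],[0,0,0],[0,0,0],[0,0,0]],"grip":[0,0,0,0,0,0,0,0,0,0.3,0.5,0.6,1,1,1,1,1]}' 40
python3 - <<'E'
from h import *
s=shot('wrist','w17')
delta((.4413,.0050,.24),-.03)
E
```

```text
clock: 29.95
eef_pos: [0.4138, -0.4033, 0.0384]
tcp_rot: [-3.141, -0.001, -0.767]
contact_force: [-1.7, 1.2, 5.4]
gripper_width: 0.0246
shift mm [-263.3 -313.2 -201.7] turn [-0.    -0.001 -0.737]
```

View pics/w17.png

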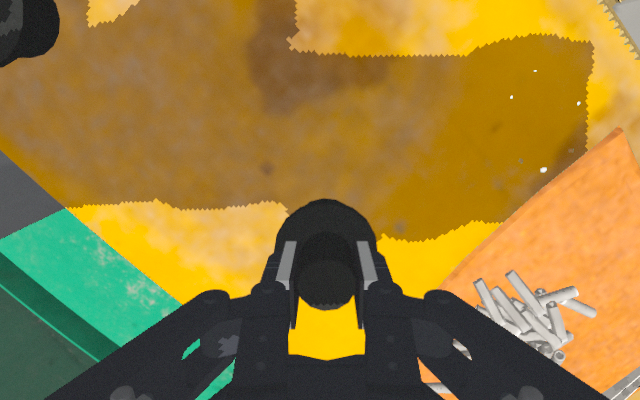

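```bash
python3 -m jog '{"translation":[[0,0,-10],[0,0,-35],[-5,-6,-70],[-16,-19,-110],[-35,-42,-150],[-58,-69,-180],[-81,-96,-200],[-104,-124,-202],[-127,-151,-202],[-150,-178,-202],[-173,-206,-202],[-196,-233,-202],[-217,-258,-202],[-235,-280,-202],[-250,-297,-202],[-260,-309,-202],[-263,-313,-202],[-263,-313,-202],[-263,-313,-202]],"turn":[[0,0,0],[0,0,0],[0,0,-0.03],[0,0,-0.07],[0,0,-0.12],[0,0,-0.17],[0,0,-0.23],[0,0,-0.29],[0,0,-0.35],[0,0,-0.42],[0,0,-0.49],[0,0,-0.56],[0,0,-0.62],[0,0,-0.67],[0,0,-0.71],[0,0,-0.737],[0,0,-0.737],[0,0,-0.737],[0,0,-0.737]],"grip":[1,1,1,1,1,1,1,1,1,1,1,1,1,1,1,1,1,1,1]}'
python3 - <<'E'
from ov import *
red=(0,0,255)
s=env.sense();e=s['eef_pos']; T=R.from_euler('xyz',s['tcp_rot'])
q2=T.apply([0,0,.006])+e
ov('w18',[(.4413,.0055,.149,.027,red),(.4413,.0055,.149,.023,red),(*q2,.0265,(255,0,0))])
im=cv2.imread('pics/w18o.png'); f=cv2.imread('pics/w18_full.png')
c=lambda i:cv2.resize(i[120:320,260:400],None,fx=2.8,fy=2.8,interpolation=cv2.INTER_NEAREST)
cv2.imwrite('pics/w18c.png',np.hstack([c(f),c(im)]))
E
```

```text
clock: 31.9
eef_pos: [0.4414, 0.0034, 0.2402]
tcp_rot: [3.141, -0.001, -0.032]
contact_force: [-1.1, -0.1, -0.3]
gripper_width: 0.0243
[0.4414 0.0034 0.2402] [ 3.141e+00 -1.000e-03 -3.200e-02]
```

View pics/w18c.png

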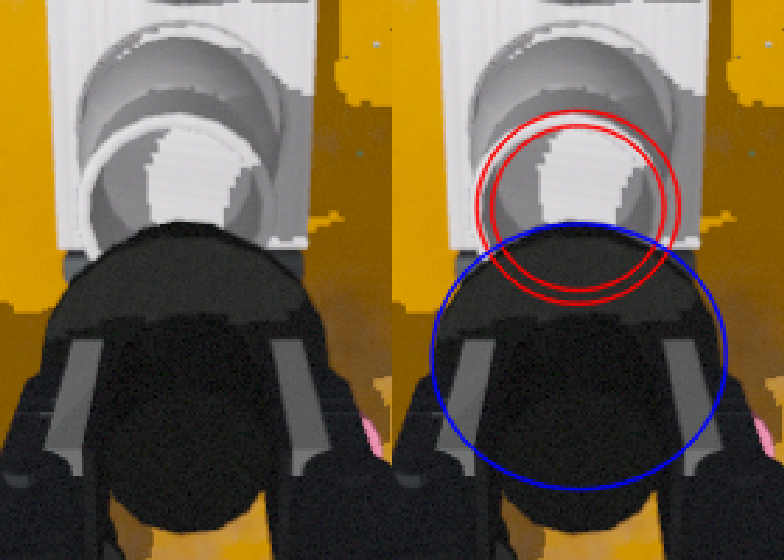

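```bash
python3 -m jog '{"translation":[[-1.9,-1.6,10],[-1.9,-1.6,25],[-1.9,-1.6,38],[-1.9,-1.6,46],[-1.9,-1.6,51],[-1.9,-1.6,55],[-1.9,-1.6,59],[-1.9,-1.6,63],[-1.9,-1.6,66],[-1.9,-1.6,69],[-1.9,-1.6,69]],"turn":[[0,0,0],[0,0,0],[0,0,0],[0,0,0],[0,0,0],[0,0,0],[0,0,0],[0,0,0],[0,0,0],[0,0,0],[0,0,0]],"grip":[1,1,1,1,1,1,1,1,1,1,1]}'
python3 -m jog '{"translation":[[0,0,2],[0,0,4],[0,0,6],[0,0,7],[0,0,7]],"turn":[[0,0,0],[0,0,0],[0,0,0],[0,0,0],[0,0,0]],"grip":[1,1,1,1,1]}'
```

```text
clock: 33.05
eef_pos: [0.4394, 0.0049, 0.1708]
tcp_rot: [3.141, -0.0, -0.033]
contact_force: [-0.1, -0.0, -1.1]
gripper_width: 0.0247
clock: 33.55
eef_pos: [0.4393, 0.005, 0.1637]
tcp_rot: [3.141, 0.0, -0.032]
contact_force: [-0.6, 0.6, -0.5]
gripper_width: 0.0246
```

```bash
python3 -m jog '{"translation":[[0,0,1],[0,0,2],[0,0,3],[0,0,3.8],[0,0,3.8]],"turn":[[0,0,0],[0,0,0],[0,0,0],[0,0,0],[0,0,0]],"grip":[1,1,1,1,1]}'
```

```text
clock: 34.05
eef_pos: [0.4405, 0.0051, 0.1614]
tcp_rot: [3.141, -0.002, -0.032]
contact_force: [-2.5, -0.1, 10.9]
gripper_width: 0.0249
```

```bash
python3 -m jog '{"translation":[[0,0,0],[0,0,0],[0,0,-1],[0,0,-2],[0,0,-10],[0,0,-30],[0,0,-50],[0,0,-70],[0,0,-85],[0,0,-85]],"turn":[[0,0,0],[0,0,0],[0,0,0],[0,0,0],[0,0,0],[0,0,0],[0,0,0],[0,0,0],[0,0,0],[0,0,0]],"grip":[0.5,0.3,0.1,0,0,0,0,0,0,0]}'
python3 - <<'E'
from ov import *
ov('w19',[]); ov('s19',[],(180,150,400,320),3.6,'scene'); ov('t19',[],(145,195,335,270),4.2,'top')
E
```

```text
clock: 35.05
eef_pos: [0.4417, 0.0055, 0.2487]
tcp_rot: [3.14, -0.007, -0.033]
contact_force: [0.0, -0.4, -0.6]
gripper_width: 0.0854
[0.4417 0.0055 0.2487] [ 3.14  -0.007 -0.033]
[0.4408 0.0053 0.2473] [ 3.14  -0.005 -0.033]
[0.4402 0.0052 0.2464] [ 3.14e+00 -3.00e-03 -3.30e-02]
```

View pics/s19o.png

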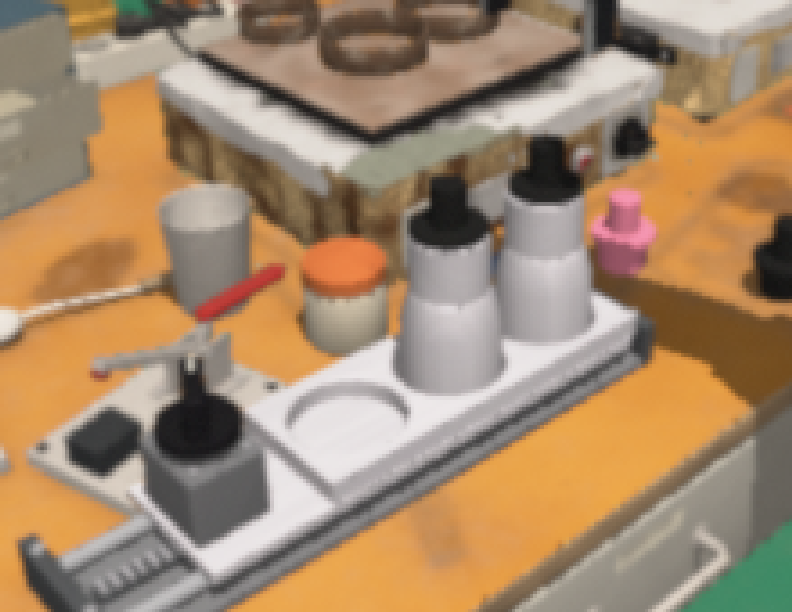

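View pics/t19o.png

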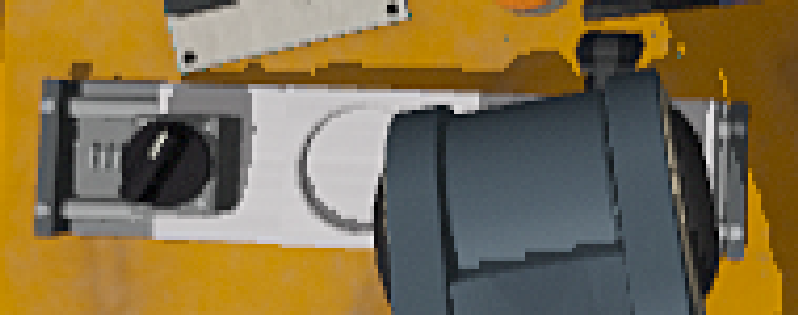

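View pics/w19o.png

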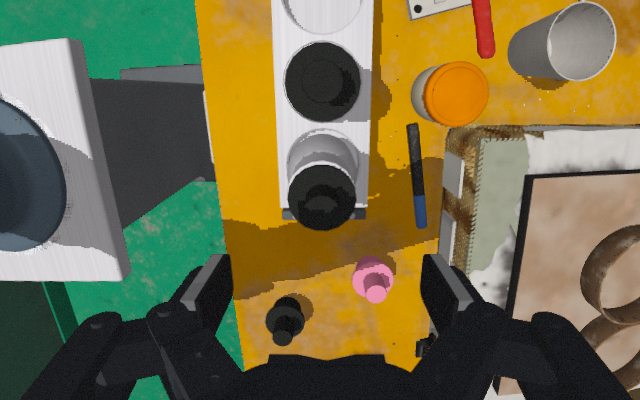

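```bash
python3 - <<'E'
from h import *
delta((.4467,.274,.23),1.04)
C=cam('top'); f=lambda u,k,x0,y0:((np.array(u)+.5)/k-.5+[x0,y0])
pp=[f(u,4.2,145,195) for u in [(142,196),(180,130)]]; P=back(pp,.129,C); d=P[1]-P[0]; print(P,np.arctan2(d[1],d[0]),np.linalg.norm(d))
E
```

```text
shift mm [  -1.8 -269.    15.5] turn [ 0.002 -0.    -1.072]
[[0.43078424 0.2818287  0.129     ]
 [0.46785699 0.26155909 0.129     ]] -0.5003462072921813 0.04225217304672224
```

```bash
python3 -m jog '{"translation":[[0,-8,0],[0,-22,0],[0,-40,0],[0,-60,0],[0,-82,0],[0,-104,0],[0,-126,0],[0,-148,0],[0,-170,0],[0,-192,0],[0,-214,0],[0,-234,0],[-1,-251,5],[-1,-263,10],[-2,-269,16],[-2,-269,16],[-2,-269,16]],"turn":[[0,0,-0.03],[0,0,-0.1],[0,0,-0.18],[0,0,-0.26],[0,0,-0.34],[0,0,-0.42],[0,0,-0.5],[0,0,-0.58],[0,0,-0.66],[0,0,-0.74],[0,0,-0.82],[0,0,-0.9],[0,0,-0.97],[0,0,-1.03],[0,0,-1.07],[0,0,-1.07],[0,0,-1.07]],"grip":[0,0,0,0,0,0,0,0,0,0,0,0,0,0,0.2,0.3,0.3]}'
python3 - <<'E'
from ov import *
s=ov('w20',[(.4467,.2766,.099,.026,(0,0,255))]); print(s['joint_positions'].round(2), s['gripper_width'])
ov('t20',[],(145,195,335,270),4.2,'top')
E
```

```text
clock: 36.9
eef_pos: [0.4465, 0.2733, 0.229]
tcp_rot: [3.14, 0.002, 1.037]
contact_force: [0.0, -0.6, -0.4]
gripper_width: 0.0594
[0.4465 0.2733 0.229 ] [3.140e+00 2.000e-03 1.037e+00]
[ 0.08  0.35 -0.88  1.86  0.3   1.08  0.12] 0.05939855650809319
[0.4467 0.2732 0.2293] [3.140e+00 1.000e-03 1.036e+00]
```

View pics/w20o.png

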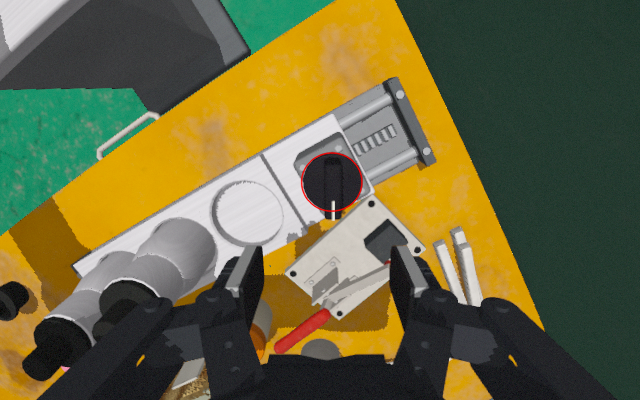

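View pics/t20o.png

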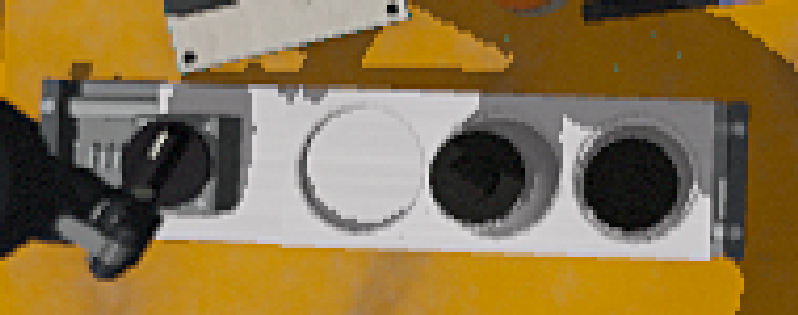

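```bash
python3 - <<'E'
import cv2
f=cv2.imread('pics/w20_full.png')
i=f[130:240,280:390].astype(float); i=(255*(i/255)**.45).astype('uint8')
cv2.imwrite('pics/w20c.png',cv2.resize(i,None,fx=5.4,fy=5.4,interpolation=cv2.INTER_CUBIC))
from h import *
C=cam('wrist'); e=np.array([.4467,.2766,.129])
E
```

```text
(no output)
```

View pics/w20c.png

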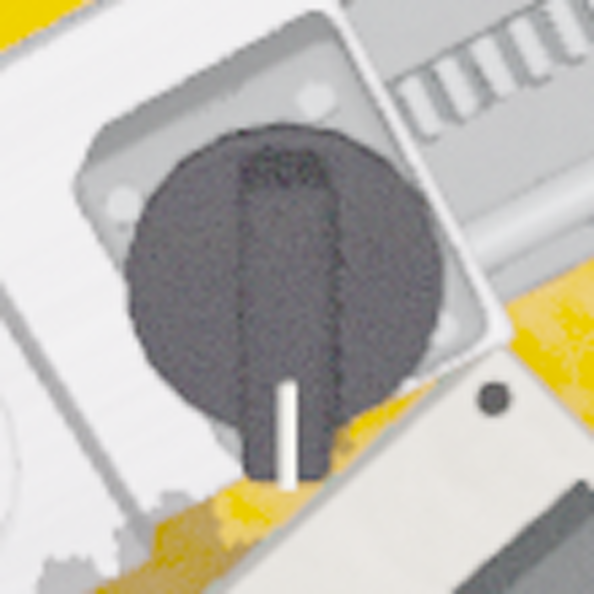

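```bash
python3 - <<'E'
from h import *
s=env.sense(); C=cam('wrist',s)
P=back([(333.1,192)],.129,C)[0]; Q=back([(332.8,182)],.099,C)[0]; print(P,Q)
print(back([(333.1,165),(333.1,219)],.129,C))
m=(P+Q)/2
delta((m[0],m[1],.107),1.037)
E
```

```text
[0.4474379  0.27766292 0.129     ] [0.44775364 0.27781595 0.099     ]
[[0.42895996 0.28843668 0.129     ]
 [0.46690315 0.26631952 0.129     ]]
shift mm [  4.4  -2.  122.5] turn [ 0.002  0.001 -0.001]
```

```bash
python3 -m jog '{"translation":[[4.4,-2,10],[4.4,-2,30],[4.4,-2,55],[4.4,-2,80],[4.4,-2,100],[4.4,-2,112],[4.4,-2,118],[4.4,-2,121],[4.4,-2,122],[4.4,-2,122]],"turn":[[0,0,0],[0,0,0],[0,0,0],[0,0,0],[0,0,0],[0,0,0],[0,0,0],[0,0,0],[0,0,0],[0,0,0]],"grip":[0.3,0.3,0.3,0.3,0.3,0.3,0.3,0.3,0.3,0.3]}' 60
python3 - <<'E'
from h import *
shot('wrist','w21')
E
```

```text
clock: 38.0
eef_pos: [0.448, 0.2781, 0.1082]
tcp_rot: [3.139, -0.0, 1.036]
contact_force: [0.5, 0.2, 1.0]
gripper_width: 0.0596
```

View pics/w21.png

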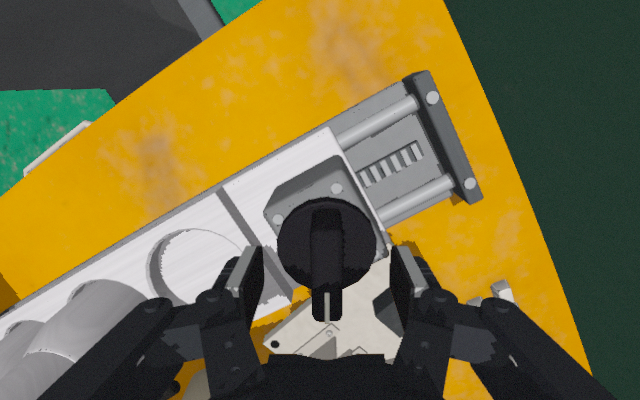

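Bar (327,265) is centred between the pads; close on it.

```bash
python3 -m jog '{"translation":[[0,0,0],[0,0,0],[0,0,0],[0,0,0],[0,0,0],[0,0,0],[0,0,0]],"turn":[[0,0,0],[0,0,0],[0,0,0],[0,0,0],[0,0,0],[0,0,0],[0,0,0]],"grip":[0.5,0.7,1,1,1,1,1]}' 60
```

```text
clock: 38.75
eef_pos: [0.4482, 0.2783, 0.1086]
tcp_rot: [3.138, -0.001, 1.036]
contact_force: [-0.3, -1.5, 5.1]
gripper_width: 0.0126
```

```bash
python3 -m jog '{"translation":[[0.9,-0.5,0],[1.8,-1,0],[2.6,-1.5,0],[3.5,-1.9,0],[4.4,-2.4,0],[5.3,-2.9,0],[6.1,-3.4,0],[7,-3.9,0],[7.9,-4.4,0],[8.8,-4.9,0],[8.8,-4.9,0]],"turn":[[0,0,0.05],[0,0,0.1],[0,0,0.15],[0,0,0.2],[0,0,0.25],[0,0,0.3],[0,0,0.35],[0,0,0.4],[0,0,0.45],[0,0,0.5],[0,0,0.5]],"grip":[1,1,1,1,1,1,1,1,1,1,1]}'
python3 - <<'E'
from ov import *
s=ov('w22',[]); print(s['joint_positions'].round(2)); ov('t22',[],(145,195,335,270),4.2,'top')
E
```

```text
clock: 39.85
eef_pos: [0.4482, 0.2881, 0.1086]
tcp_rot: [3.138, -0.002, 0.535]
contact_force: [-1.0, -1.4, 4.0]
gripper_width: 0.0129
[0.4482 0.2881 0.1086] [ 3.138e+00 -2.000e-03  5.350e-01]
[-0.13  0.47 -0.66  1.96  0.39  0.84 -0.48]
[0.4482 0.2881 0.1087] [ 3.139e+00 -2.000e-03  5.360e-01]
```

View pics/w22o.png

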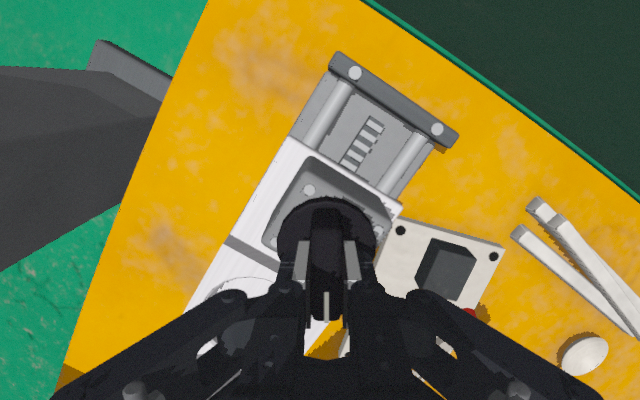

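View pics/t22o.png

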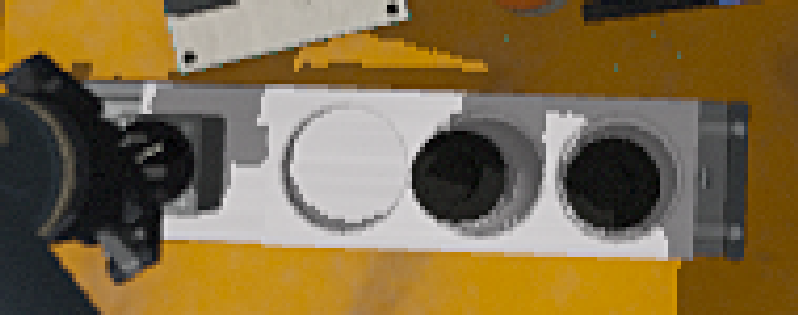

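```bash
python3 -m jog '{"translation":[[0.6,-1,0],[1.3,-2,0],[1.9,-3.1,0],[2.6,-4.1,0],[3.2,-5.1,0],[3.8,-6.1,0],[4.5,-7.1,0],[5.1,-8.1,0],[5.8,-9.1,0],[6.4,-10.1,0],[7.1,-11.1,0],[7.7,-12.2,0],[8.3,-13.2,0],[9,-14.2,0],[9.6,-15.2,0],[10.3,-16.2,0],[10.9,-17.2,0],[11.6,-18.3,0],[12.2,-19.3,0],[12.2,-19.3,0]],"turn":[[0,0,0.06],[0,0,0.12],[0,0,0.18],[0,0,0.24],[0,0,0.3],[0,0,0.36],[0,0,0.42],[0,0,0.48],[0,0,0.54],[0,0,0.6],[0,0,0.66],[0,0,0.72],[0,0,0.78],[0,0,0.84],[0,0,0.9],[0,0,0.96],[0,0,1.02],[0,0,1.08],[0,0,1.14],[0,0,1.14]],"grip":[1,1,1,1,1,1,1,1,1,1,1,1,1,1,1,1,1,1,1,1]}'
python3 - <<'E'
from ov import *
s=ov('t23',[],(145,195,335,270),4.2,'top'); print(s['joint_positions'].round(2))
psi=s['tcp_rot'][2]; d=np.array([.027,.9996]); print('per rad',20*(d[0]*np.cos(psi)+d[1]*np.sin(psi)),20*(d[0]*np.sin(psi)-d[1]*np.cos(psi)))
E
```

```text
clock: 41.95
eef_pos: [0.4481, 0.3109, 0.1086]
tcp_rot: [3.14, -0.003, -0.604]
contact_force: [-2.3, -0.8, 5.4]
gripper_width: 0.0124
[0.4481 0.3109 0.1086] [ 3.14e+00 -3.00e-03 -6.04e-01]
[-0.38  0.43 -0.39  1.95  0.23  0.81 -1.5 ]
per rad -10.909119657791974 -16.761944168024684
```

View pics/t23o.png

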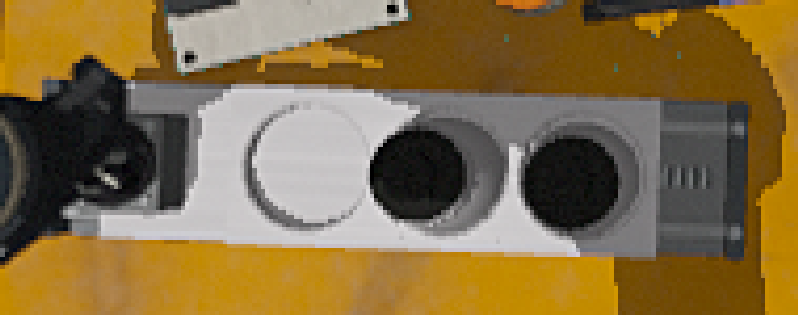

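```bash
python3 -m jog '{"translation":[[-0.7,-1,0],[-1.3,-2,0],[-2,-3,0],[-2.6,-4,0],[-3.3,-5,0],[-3.9,-6,0],[-4.6,-7,0],[-5.2,-8,0],[-5.9,-9,0],[-6.5,-10.1,0],[-7.2,-11.1,0],[-7.8,-12.1,0],[-8.5,-13.1,0],[-9.2,-14.1,0],[-9.8,-15.1,0],[-9.8,-15.1,0]],"turn":[[0,0,0.06],[0,0,0.12],[0,0,0.18],[0,0,0.24],[0,0,0.3],[0,0,0.36],[0,0,0.42],[0,0,0.48],[0,0,0.54],[0,0,0.6],[0,0,0.66],[0,0,0.72],[0,0,0.78],[0,0,0.84],[0,0,0.9],[0,0,0.9]],"grip":[1,1,1,1,1,1,1,1,1,1,1,1,1,1,1,1]}'
python3 - <<'E'
from ov import *
s=ov('t24',[],(145,195,335,270),4.2,'top'); print(s['joint_positions'].round(2)); ov('w24',[])
psi=s['tcp_rot'][2]; d=np.array([.027,.9996]); print('per rad',20*(d[0]*np.cos(psi)+d[1]*np.sin(psi)),20*(d[0]*np.sin(psi)-d[1]*np.cos(psi)))
E
```

```text
clock: 43.6
eef_pos: [0.4483, 0.3294, 0.1086]
tcp_rot: [-3.141, -0.002, -1.503]
contact_force: [-1.6, -0.1, 4.6]
gripper_width: 0.013
[0.4483 0.3294 0.1086] [-3.141e+00 -2.000e-03 -1.503e+00]
[-0.57  0.43 -0.18  1.93  0.11  0.8  -2.31]
[0.4483 0.3293 0.1086] [-3.141e+00 -2.000e-03 -1.502e+00]
per rad -19.908746549070788 -1.9009142129149494
```

View pics/t24o.png

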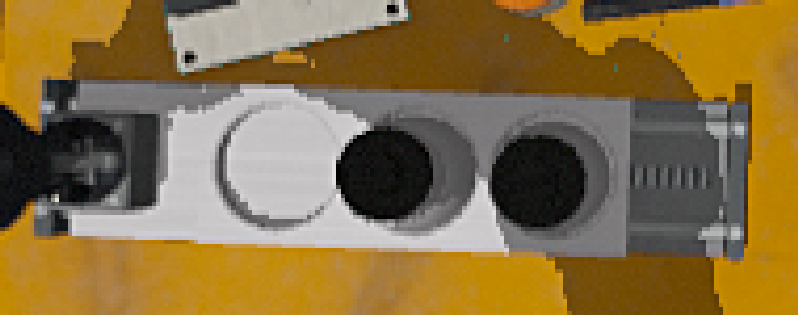

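View pics/w24o.png

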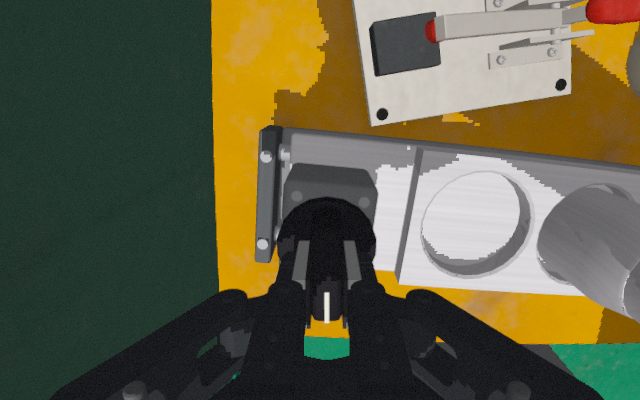

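```bash
python3 -m jog '{"translation":[[0,0,0],[0,0,0],[0,0,0],[0,0,-5],[0,0,-20],[0,0,-40],[0,0,-60],[0,0,-70],[0,0,-70]],"turn":[[0,0,0],[0,0,0],[0,0,0],[0,0,0],[0,0,0],[0,0,0],[0,0,0],[0,0,0],[0,0,0]],"grip":[0.6,0.4,0.3,0.3,0.3,0.3,0.3,0.3,0.3]}'
python3 -m jog '{"translation":[[0,0,0],[0,0,0],[0,0,0],[0,0,0],[0,0,0],[0,0,0],[0,0,0],[0,0,0],[0,0,0],[0,0,0],[0,0,0],[0,0,0],[0,0,0],[0,0,0],[0,0,0],[0,0,0]],"turn":[[0,0,-0.1],[0,0,-0.2],[0,0,-0.3],[0,0,-0.4],[0,0,-0.5],[0,0,-0.6],[0,0,-0.7],[0,0,-0.8],[0,0,-0.9],[0,0,-1.0],[0,0,-1.1],[0,0,-1.2],[0,0,-1.3],[0,0,-1.4],[0,0,-1.5],[0,0,-1.57]],"grip":[0.3,0.3,0.3,0.3,0.3,0.3,0.3,0.3,0.3,0.3,0.3,0.3,0.3,0.3,0.3,0.3]}'
python3 - <<'E'
from h import *
delta((.4483,.3294,.18),1.639)
E
```

```text
clock: 44.6
eef_pos: [0.4491, 0.3301, 0.1802]
tcp_rot: [-3.138, 0.0, -1.502]
contact_force: [-0.2, 0.9, -0.3]
gripper_width: 0.0599
clock: 46.2
eef_pos: [0.4485, 0.3295, 0.1789]
tcp_rot: [3.141, -0.002, 0.071]
contact_force: [0.6, 0.6, -0.3]
gripper_width: 0.0599
shift mm [-0.2  0.1 -1.1] turn [ 2.000e-03 -1.000e-03 -1.568e+00]
```

```bash
python3 -m jog '{"translation":[[0,0,0],[0,0,0],[0,0,0],[0,0,0],[0,0,0],[0,0,0],[0,0,0],[0,0,0],[0,0,0],[0,0,0],[0,0,0],[0,0,0],[0,0,0],[0,0,0],[0,0,0],[0,0,0],[0,0,0],[0,0,0]],"turn":[[0,0,-0.1],[0,0,-0.2],[0,0,-0.3],[0,0,-0.4],[0,0,-0.5],[0,0,-0.6],[0,0,-0.7],[0,0,-0.8],[0,0,-0.9],[0,0,-1.0],[0,0,-1.1],[0,0,-1.2],[0,0,-1.3],[0,0,-1.4],[0,0,-1.5],[0,0,-1.568],[0,0,-1.568],[0,0,-1.568]],"grip":[0.3,0.3,0.3,0.3,0.3,0.3,0.3,0.3,0.3,0.3,0.3,0.3,0.3,0.3,0.3,0.3,0.3,0.3]}'
python3 - <<'E'
from ov import *
s=ov('w25',[(.4483,.3294,.099,.026,(0,0,255))]); print(s['joint_positions'].round(2)); delta((.4483,.3294,.108),1.639)
E
```

```text
clock: 48.0
eef_pos: [0.4483, 0.3291, 0.1781]
tcp_rot: [3.141, 0.001, 1.638]
contact_force: [0.1, -0.2, -0.0]
gripper_width: 0.0598
[0.4483 0.3291 0.1781] [3.141e+00 1.000e-03 1.638e+00]
[-0.06  0.46 -0.86  1.84  0.41  1.02  0.56]
shift mm [ 0.3 -0.1 70.3] turn [ 0.001  0.001 -0.001]
```

View pics/w25o.png

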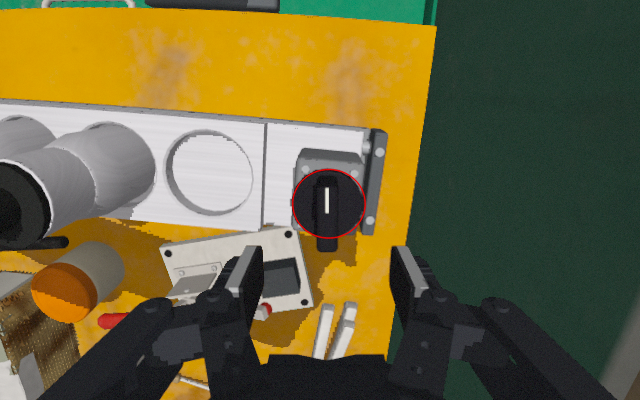

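```bash
python3 -m jog '{"translation":[[0.3,0,10],[0.3,0,25],[0.3,0,45],[0.3,0,60],[0.3,0,67],[0.3,0,70],[0.3,0,70],[0.3,0,70],[0.3,0,70],[0.3,0,70],[0.3,0,70],[0.3,0,70],[0.3,0,70],[0.3,0,70]],"turn":[[0,0,0],[0,0,0],[0,0,0],[0,0,0],[0,0,0],[0,0,0],[0,0,0],[0,0,0],[0,0,0],[0,0,0],[0,0,0],[0,0,0],[0,0,0],[0,0,0]],"grip":[0.3,0.3,0.3,0.3,0.3,0.3,0.3,0.5,0.7,1,1,1,1,1]}' 60
python3 - <<'E'
from ov import *
s=env.sense();psi=s['tcp_rot'][2]; d=np.array([.027,.9996]); print('per rad',20*(d[0]*np.cos(psi)+d[1]*np.sin(psi)),20*(d[0]*np.sin(psi)-d[1]*np.cos(psi)),s['ft_torque'])
E
```

```text
clock: 49.45
eef_pos: [0.4487, 0.3295, 0.109]
tcp_rot: [3.14, 0.001, 1.638]
contact_force: [-1.4, -1.8, 5.4]
gripper_width: 0.0128
per rad 19.910516557909798 1.8822843560949498 [-0.36452558  0.16227301  0.06422361]
```

Turn on 0.3 rad and watch torque and force.

```bash
python3 -m jog '{"translation":[[1,0.1,0],[2,0.2,0],[3,0.3,0],[4,0.4,0],[5,0.5,0],[6,0.6,0],[6,0.6,0]],"turn":[[0,0,0.05],[0,0,0.1],[0,0,0.15],[0,0,0.2],[0,0,0.25],[0,0,0.3],[0,0,0.3]],"grip":[1,1,1,1,1,1,1]}'
python3 - <<'E'
from ov import *
s=ov('w26',[]); print(s['ft_torque'])
i=cv2.imread('pics/w26_full.png')[100:300,200:420]; cv2.imwrite('pics/w26c.png',cv2.resize(i,None,fx=2.7,fy=2.7))
psi=s['tcp_rot'][2]; d=np.array([.027,.9996]); print('per rad',20*(d[0]*np.cos(psi)+d[1]*np.sin(psi)),20*(d[0]*np.sin(psi)-d[1]*np.cos(psi)))
E
```

```text
clock: 50.15
eef_pos: [0.4488, 0.3356, 0.1091]
tcp_rot: [3.139, 0.001, 1.338]
contact_force: [-0.1, -0.6, 1.6]
gripper_width: 0.0131
[0.4488 0.3356 0.1091] [3.139e+00 1.000e-03 1.338e+00]
[-0.0954841  0.0277567 -0.1621863]
per rad 19.576644283981196 -4.089824272321057
```

View pics/w26c.png

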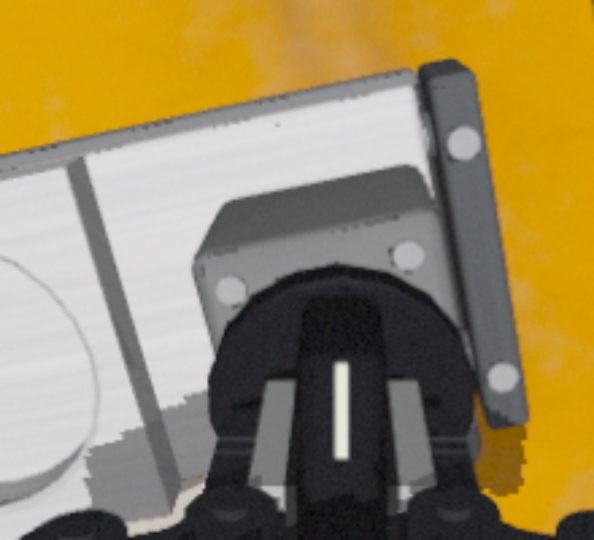

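```bash
python3 -m jog '{"translation":[[0.8,-0.2,0],[1.6,-0.3,0],[2.4,-0.5,0],[3.1,-0.7,0],[3.9,-0.8,0],[3.9,-0.8,0]],"turn":[[0,0,0.04],[0,0,0.08],[0,0,0.12],[0,0,0.16],[0,0,0.2],[0,0,0.2]],"grip":[1,1,1,1,1,1]}'
python3 - <<'E'
from ov import *
s=ov('w27',[]); print(s['ft_torque'])
i=cv2.imread('pics/w27_full.png')[100:300,200:420]; cv2.imwrite('pics/w27c.png',cv2.resize(i,None,fx=2.7,fy=2.7))
psi=s['tcp_rot'][2]; d=np.array([.027,.9996]); print('per rad',20*(d[0]*np.cos(psi)+d[1]*np.sin(psi)),20*(d[0]*np.sin(psi)-d[1]*np.cos(psi)))
E
```

```text
clock: 50.8
eef_pos: [0.449, 0.3387, 0.109]
tcp_rot: [3.137, 0.002, 1.144]
contact_force: [0.7, -4.3, 3.5]
gripper_width: 0.0126
[0.449  0.3387 0.109 ] [3.137e+00 2.000e-03 1.144e+00]
[-0.81122104  0.07897753  1.27081132]
per rad 18.422706048565388 -7.7830306338952715
```

View pics/w27c.png

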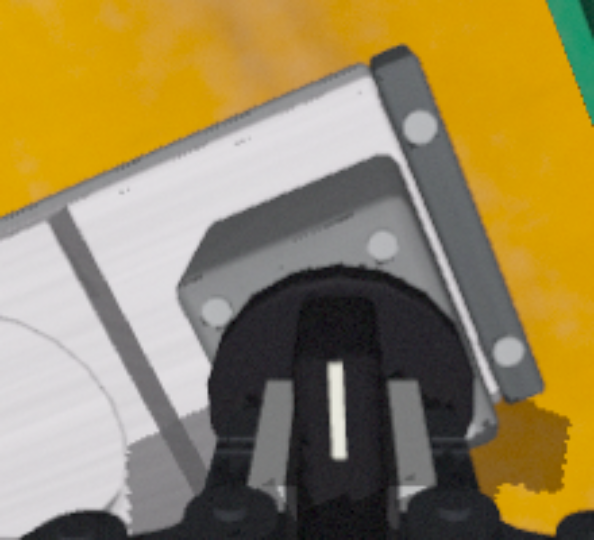

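```bash
python3 -m jog '{"translation":[[0,0,0],[0,0,0],[0,0,0],[0,0,-5],[0,0,-20],[0,0,-40],[0,0,-70],[0,0,-100],[0,0,-120],[0,0,-120]],"turn":[[0,0,0],[0,0,0],[0,0,0],[0,0,0],[0,0,0],[0,0,0],[0,0,0],[0,0,0],[0,0,0],[0,0,0]],"grip":[0.6,0.3,0.1,0.1,0.1,0.1,0.1,0.1,0.1,0.1]}'
python3 - <<'E'
from ov import *
s=ov('w28',[]); ov('s28',[],(180,150,400,320),3.6,'scene'); ov('t28',[],(145,195,335,270),4.2,'top')
E
```

```text
clock: 51.85
eef_pos: [0.4498, 0.3412, 0.2335]
tcp_rot: [3.134, -0.005, 1.144]
contact_force: [1.0, 0.1, 0.5]
gripper_width: 0.0768
[0.4498 0.3412 0.2335] [ 3.134 -0.005  1.144]
[0.4492 0.3401 0.2313] [ 3.136e+00 -2.000e-03  1.144e+00]
[0.4487 0.3392 0.2298] [3.137e+00 1.000e-03 1.143e+00]
```

View pics/w28o.png

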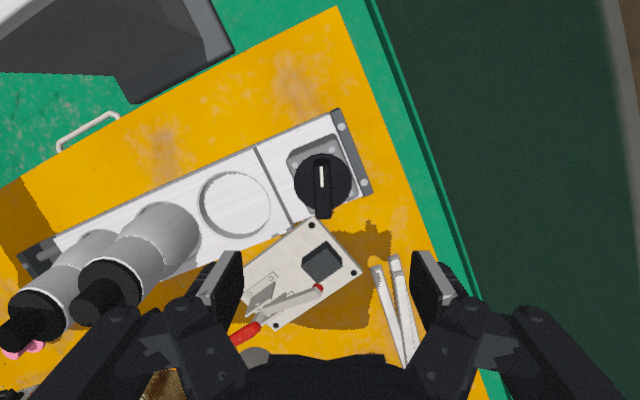

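View pics/s28o.png

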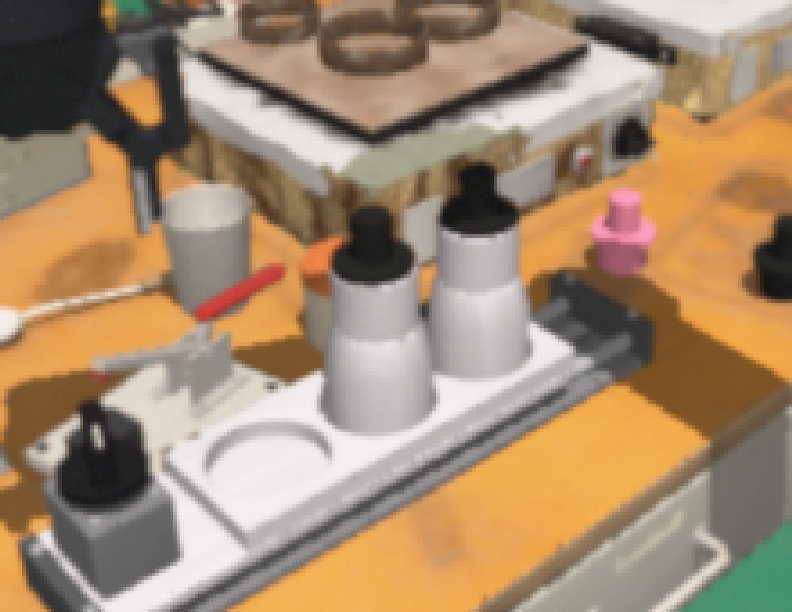

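View pics/t28o.png

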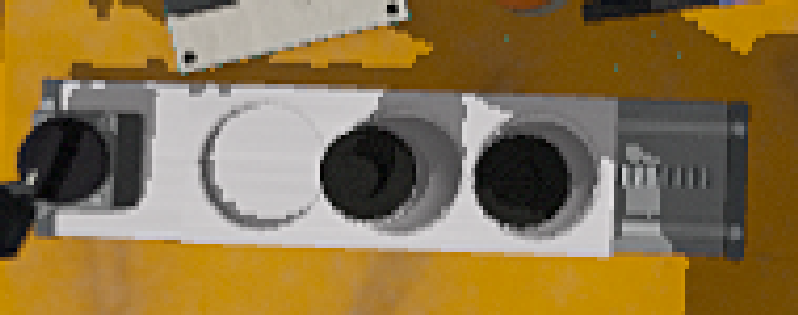

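```bash
python3 - <<'E'
from workcell import job
print(job.finish_job())
E
```

```text
the job is handed in; nothing more can be done
None
```

The job is handed in at about 52 s on the robot's clock. There were two flasks on the bench, and both are in the rack, stoppered, with the rack against its left stop.

- **Flasks and stoppers:** The flasks stand in the middle and right pockets. Each has a black stopper pressed home: the tool came to rest at its computed home height, and pressing harder lowered it no further. Only then did I turn the knob. I didn't push the table back to its exact end stop first, so loading was done about 10 mm from the right end.
- **Rack:** I turned the knob clockwise about 3.0 rad in two grips, following it left. The measured table travel was about 60 mm. At the end the wrist torque jumped from about 0.15 to 1.3 N m, and the last pictures show the table against the left stop.
- **Everything else:** The third black stopper was knocked aside during the run (not by the arm) and stays on the bench as the spare. I did not touch the pink look-alike, jar, marker or cup.

No check failed. The one disagreement was between cameras: the top view read 3 to 4 mm different in y from the other two, so I used the wrist camera for the placing.

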